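# Clear the bunny stamps out of the bulk bin and hang them up

## Task

Get the biscuit stamps ready for the baker: throw the bin's lid right back, raise the yellow stay fully and bring the lid forward so that it rests on the stay by itself, then, with the lid left propped like that, take every stamp out of the bin and put it into the white caddy. After that hang the loaded caddy level on the louvered rail with its lip caught over the top edge, and put the bin away again: lid back, stay folded fully down, lid shut. Leave everything else on the bench where it stands.

Things in the scene. Friction and masses are not known exactly. Their poses are not given: they have to be found in the camera images.
- chest: Fixed sage-green open bulk bin, 200 (its x) by 240 (its y) by 100 mm high, walls 4 mm, inner floor 24 mm up. Origin: centre of its underside. Its +x is the hinge side, its -x the front (where the lid's handle is), its -y the side that carries the stay. The stamps stand inside it, in its front half, when the job begins.
- lid (a joint): Angle (rad) of the cream lid, hinged along the bin's +x rim. 0 = shut, grows as it opens; stop at 1.75, where it leans back and stays by itself. Let go below 1.5 it falls shut (450 g), unless the raised stay is under it: then it rests at about 1.36. Plate 8 mm thick, 202 mm from hinge to front edge, with a 32 mm wide wing on its -y side that lands on the stay.
- lid_handle (a point): Middle of the lid's steel pull bar: round, 14 mm thick, 110 mm long, along the bin's y, in the plane of the lid 245 mm from the hinge, 43 mm beyond the lid's front edge. Two arms hold it, 45 mm either side of this point. Can be pinched from above at any lid angle, fingers closing along the bin's x, and turns between the fingers.
- lid_hinge (a point): Middle of the lid's hinge line, which runs along the bin's y.
- stay (a joint): Angle (rad) of the yellow stay. 0 = folded, level along the outside of the bin's -y wall, pointing from its pivot to the bin's +x; grows as its end rises; stop at 0.87 = fully up. Stiff hinge (0.15 N m): it stays where it is left. The lid must be right back to raise or fold it; the lid brought forward then rests on its end.
- stay_grip (a point): Grip point of the stay: on the yellow cross-pin, round, 13 mm thick, that sticks out 60 mm along the bin's -y from the stay's rod (12 mm thick, 183 mm long); the point is 40 mm out from the rod and 90 mm from the pivot. Can be pinched from above, fingers closing along the bin's x, and turns between the fingers.
- stay_pivot (a point): Pivot of the stay (its axis is along the bin's y), 20 mm below the bin's rim, 18 mm outside its -y wall.
- stamp0: Bunny-shaped biscuit stamp, pink: base 60 mm long (its x, ears to +x) by 40 mm wide by 12 mm thick, with a round upright wooden handle in its middle, 20 mm thick, from 12 to 54 mm up, under a cap 26 mm thick, 54 to 62 mm up. 90 g. Origin: centre of the underside, on the handle's axis; z along the handle. May be absent.
- stamp1: Bunny-shaped biscuit stamp, yellow: base 60 mm long (its x, ears to +x) by 40 mm wide by 12 mm thick, with a round upright wooden handle in its middle, 20 mm thick, from 12 to 54 mm up, under a cap 26 mm thick, 54 to 62 mm up. 90 g. Origin: centre of the underside, on the handle's axis; z along the handle. May be absent.
- stamp2: Bunny-shaped biscuit stamp, light blue: base 60 mm long (its x, ears to +x) by 40 mm wide by 12 mm thick, with a round upright wooden handle in its middle, 20 mm thick, from 12 to 54 mm up, under a cap 26 mm thick, 54 to 62 mm up. 90 g. Origin: centre of the underside, on the handle's axis; z along the handle. May be absent.
- stamp3: Bunny-shaped biscuit stamp, lilac: base 60 mm long (its x, ears to +x) by 40 mm wide by 12 mm thick, with a round upright wooden handle in its middle, 20 mm thick, from 12 to 54 mm up, under a cap 26 mm thick, 54 to 62 mm up. 90 g. Origin: centre of the underside, on the handle's axis; z along the handle. May be absent.
- caddy: Loose white caddy, 168 (its x) by 136 (its y) by 70 mm high, walls and floor 4 mm, 240 to 390 g empty. Origin: centre of its underside. A middle wall 8 mm thick along x parts two compartments, each 160 by 60 mm inside, centred at y = -34 and +34 mm. The hook lip is on its +x wall.
- caddy_grip (a point): Where to pinch the caddy: middle of the wooden grip block on its middle wall, 74 mm above the underside. The block is 40 (x) by 22 mm (y), from 49 to 89 mm up; fingers closing along the caddy's y.
- hook (a point): Middle of the caddy's hook slot, under the lip's top: 66 mm above the underside, 89 mm to +x of the caddy's origin. Lip 90 mm wide along y; the slot between it and the caddy's wall is 10 mm wide at the top and flares to 21 mm at its mouth, 28 mm lower. Hung properly this point lies on the rail's top edge.
- rack: Fixed louvered rail on the bench: grey upright plate 6 mm thick (its x), 240 mm wide (its y), from 90 to 190 mm up, between two dark posts 24 mm wide that rise to 200 mm; free space behind the plate. Origin: on the bench below the plate. Its front looks to its -x: the caddy hangs there, its +x the same way as the rack's +x.
- rail_top (a point): Middle of the top edge of the rail plate, 190 mm above the bench; the edge runs along the rack's y.
- vanilla: Bystander, leave alone: amber bottle, 48 mm thick, 130 mm tall. Origin: its underside.
- bowl: Bystander, leave alone: blue bowl, 140 mm wide, 60 mm high. Origin: its underside.
- sprinkles: Bystander, leave alone: glass jar with a red cap, 66 mm thick, 90 mm tall. Origin: its underside.
- spatula: Bystander, leave alone: spatula lying on the bench. Origin: its underside.
- mug: Bystander, leave alone: white mug, 80 mm wide, 90 mm high. Origin: its underside.
- brush: Bystander, leave alone: pastry brush lying on the bench. Origin: its underside.

How it is judged:
By the outcome, as a careful person would: the job done as asked, in the order asked, and still so for the second after the job is handed in, with the robot touching nothing.
Of stamp0, stamp1, stamp2, stamp3 only 2 to 4 are there at a start; the rules pass over those that are not, and their reading is None.
At some moment in a run one of caddy may be knocked a few centimetres aside while the robot is not near it.
Once in a run the grip may slacken for a moment while it holds something.
It also fails if it takes over 210 s, if anything falls off the work surface, if the arm or the gripper's body presses on something with over 40 N, if the wrist force passes 120 N, or if a joint passes its speed limit or range.

## Robot

A 6-joint arm with a two-finger parallel gripper is mounted at the origin on the work surface. World frame = base frame: x ahead of the robot, y to its left, z up, the work surface at z = 0. Lengths are in mm, angles in rad, forces in N, time in s.
With the tool pointing down it reaches from about 300 to 775 mm from the base axis. Payload 14.6 kg.
Tool frame: the origin (TCP) lies on the centre line of the jaws, within the pads' length; the fingertips stand 8 mm ahead of it and the grasp point (between the pads) lies 11 mm behind it; z points along the fingers, y is the direction in which the jaws open and shut (so a half turn about z gives the same grasp; the last joint's range is limited). The gripper opens to 94 mm and grips with 3 to 60 N. Pads are 16 mm wide; open, the fingers measure 119 mm over their backs; the gripper's body (75 mm by 177 mm) begins 78 mm behind the grasp point.
Start: joints at [1.148, 0.3, 1.521, -0, 1.321, -0.067], TCP at [191.584, 515.543, 213.446] pointing down, gripper open.
Joint ranges: [-3.03, 3.03], [-0.79, 2.21], [0.23, 2.52], [-1.04, 4.18], [0, 3.07], [-2.55, 2.55]. Speed limits (rad/s): [2.22, 2.22, 2.57, 3.14, 3.14, 3.14].

## Interface

Orientations are given as [roll, pitch, yaw] about the fixed x, y, z axes, in that order (R = Rz(yaw) Ry(pitch) Rx(roll)).
In Python, from cell import read_state, cams, manip gives the robot as it stands.
- The arm moves only by the shell command python3 -m handwheel 'ROWS' [OPENING] [FORCE]. ROWS is JSON, a list of rows, each a list of 4 numbers: the shift along the tool's x, y, z in m, then the turn about the tool's z in degrees. In form: [[dx, dy, dz, turn], ...]. A call has 1 to 5 rows; each row is the pose to reach, as a shift and turn from the pose measured when the call began, along the tool's axes at that moment; what a row does not reach only later rows make up. A row lasts 1/8 s, in which the tool goes at most 62.5 mm and 10.7 degrees, less where a joint would pass 70% of its speed; a pose out of reach is approached as far as the arm can. A call with a gripper value outside its range is refused whole. OPENING is the closure, from 0 (fully open) to 1 (shut), set as the call begins (- or left out, the last holds). The fingers move at their own pace and stop on an object; FORCE is the grip in N (left out, the last holds). Time passes only in rows, so rows that repeat a pose let the fingers close. It gives the time, the measured TCP pose, the force and the opening at its end, in the units of the state.
- read_state(): the state, without advancing time (a new reading comes with each control period).
- cams.camera(name): name is "side" or "top" or "wrist"; returns the picture (400x640x3 uint8, red, green, blue); there is no depth.
- cams.get_calibration(name): a dict with "vertical_fov" (degrees; the focal length in pixels is half the picture's height over the tangent of half this angle, whatever the lens; pixels are square), "cx", "cy" (the principal point, pixels), "R" (3x3) and "t" (3): a world point X has camera coordinates R X + t. Camera axes: x right, y down, z forward; pixel columns grow to the right and rows downward; lengths in mm; the calibration is good to about 2 mm. A picture is of the moment at which its call begins: read the wrist's pose just before it. get_calibration takes no time and is no camera call; for the wrist camera it gives the pose at the moment of the call.
- manip.sign_off(): hands the job in, once; it reports no verdict.
The state is a dict: "clock": time; "joints": joint angles; "qd": joint speeds; "effort": joint torques, N m; "eef_pos": TCP position; "eef_rot": TCP orientation; "wrist_force": force on the tool from outside, world axes, zero at the start; "moment": the same for the moment, N m; "finger_gap": finger opening in mm.
Only numpy, scipy, OpenCV 4.12 (cv2) and the standard library are available. Lean on these libraries where they do the work, as an engineer would, in place of code of your own. Each camera call takes 0.05 s, during which the arm holds its last target. There are 200 camera calls.

## Working session

There is one attempt and no reset: what is moved stays moved. The work goes in short steps, Python scripts to look and compute and a shell command to move; the robot and the scene stay as the last step left them, time stands still between calls to the robot, and variables do not carry over. Pictures are saved under pics/ and viewed, about 12 in all and at most 16, crops included, and the job is handed in when it is done.

```bash
ls; mkdir -p pics; python3 - <<'E'
from cell import read_state,cams
import cv2,numpy as np
s=read_state();print(s)
for n in ["side","top","wrist"]:
    im=cams.camera(n);cv2.imwrite(f"pics/{n}0.png",im[:,:,::-1])
    c=cams.get_calibration(n);print(n,c)
E
```

```text
pics
{'clock': 0.0, 'joints': array([ 1.14839741e+00,  3.00458576e-01,  1.52158776e+00, -4.82144177e-05,
        1.32070665e+00, -6.66268178e-02]), 'qd': array([ 1.24927187e-03, -8.52563775e-05,  8.04489292e-05, -1.32904332e-03,
        1.83401265e-03,  4.64067272e-04]), 'effort': array([ 2.54308634e-04, -5.31803405e+01, -3.52740884e+01,  7.08354078e-02,
        2.43672665e-02, -8.86278963e-05]), 'eef_pos': array([191.494457  , 515.31048974, 212.89037489]), 'eef_rot': array([-3.14043179e+00, -3.06549088e-05,  2.78583250e+00]), 'wrist_force': array([-0.43587283,  0.56094019,  0.46294638]), 'moment': array([ 0.00779126,  0.02984141, -0.02642635]), 'finger_gap': 93.97644327447146}
side {'vertical_fov': 47.62322710683301, 'cx': 318.8616123977802, 'cy': 196.79804005004863, 'R': array([[ 0.99326861, -0.11529225, -0.01118799],
       [-0.08108389, -0.62306265, -0.7779578 ],
       [ 0.08272169,  0.77362822, -0.62821692]]), 't': array([-521.95427042,  188.8729457 , 1537.74764504])}
top {'vertical_fov': 54.88564297691324, 'cx': 319.8297303628443, 'cy': 199.43687217242953, 'R': array([[-0.00379796, -0.99994416, -0.0098612 ],
       [-0.99730033,  0.00451071, -0.0732919 ],
       [ 0.07333229,  0.00955622, -0.99726178]]), 't': array([  72.84721439,  552.30582074, 1186.55235099])}
wrist {'vertical_fov': 71.23049064960392, 'cx': 321.8191738613849, 'cy': 198.93232803083112, 'R': array([[ 3.48353100e-01,  9.37363369e-01,  1.80082175e-04],
       [ 8.96945595e-01, -3.33388404e-01,  2.90414827e-01],
       [ 2.72284258e-01, -1.01005381e-01, -9.56900829e-01]]), 't': array([-549.62529003,  -29.26874651,  392.01093533])}
```

View pics/top0.png

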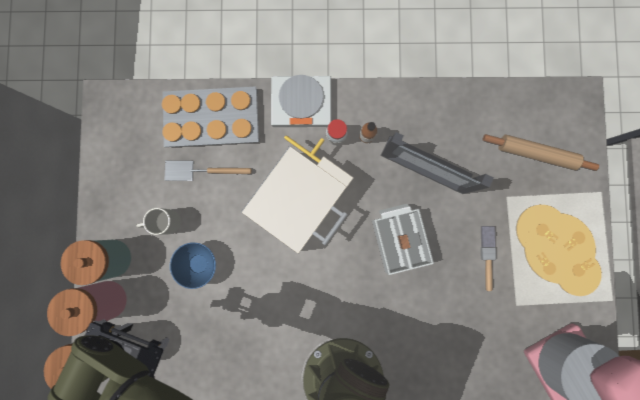

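View pics/side0.png

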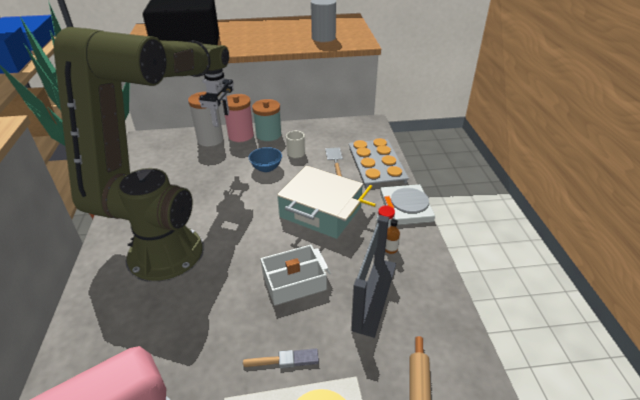

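```bash
python3 - <<'E'
import cv2
im=cv2.imread("pics/top0.png")
c=im[110:290,235:505];cv2.imwrite("pics/c1.png",cv2.resize(c,None,fx=2.96,fy=2.96,interpolation=cv2.INTER_CUBIC))
im=cv2.imread("pics/side0.png")
c=im[160:340,235:435];cv2.imwrite("pics/c2.png",cv2.resize(c,None,fx=3.3,fy=3.3,interpolation=cv2.INTER_CUBIC))
E
```

```text
(no output)
```

View pics/c1.png

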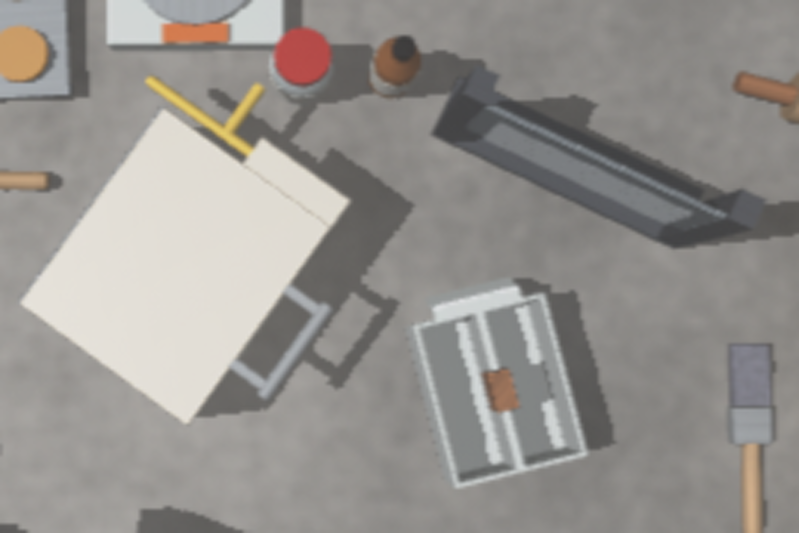

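View pics/c2.png

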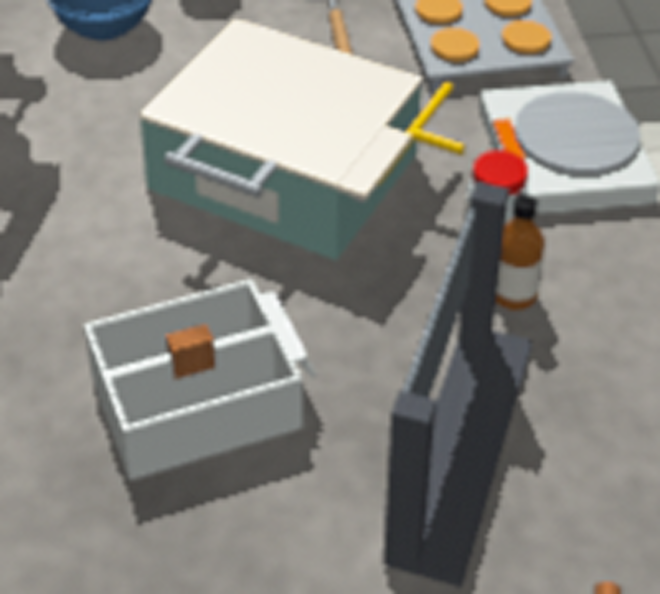

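```bash
cat > h.py <<'E'
import numpy as np,cv2
from scipy.optimize import least_squares
from cell import read_state,cams
def K(n,c=None):
    c=c or cams.get_calibration(n); f=200/np.tan(np.radians(c["vertical_fov"])/2); return f,c
def proj(n,X,c=None):
    f,c=K(n,c); p=np.atleast_2d(X)@np.array(c["R"]).T+c["t"]; return np.c_[f*p[:,0]/p[:,2]+c["cx"],f*p[:,1]/p[:,2]+c["cy"]]
def at(pose,L):  # pose x,y,yaw ; L local pts
    L=np.atleast_2d(np.asarray(L,float));c,s=np.cos(pose[2]),np.sin(pose[2])
    return np.c_[pose[0]+c*L[:,0]-s*L[:,1],pose[1]+s*L[:,0]+c*L[:,1],L[:,2]]
def ray(n,uv,z,c=None):
    f,c=K(n,c);R=np.array(c["R"]);o=-R.T@c["t"];d=R.T@np.array([(uv[0]-c["cx"])/f,(uv[1]-c["cy"])/f,1]);return o+d*(z-o[2])/d[2]
def fit(obs,x0,cal={}):  # obs: (cam,local,uv); 
    def r(p): return np.concatenate([(proj(n,at(p,L),cal.get(n))[0]-uv) for n,L,uv in obs])
    s=least_squares(r,x0,x_scale=[100,100,1],loss='soft_l1');return s.x,r(s.x).reshape(-1,2)
def tool(P,yaw=None):
    """shift (m) in tool axes to bring TCP to P (mm), and turn deg so tool y axis dir is at world angle yaw"""
    from scipy.spatial.transform import Rotation as Ro
    s=read_state();R=Ro.from_euler('xyz',s["eef_rot"]).as_matrix()
    d=R.T@(np.array(P)-s["eef_pos"])/1000
    out=np.round(d,4)
    if yaw is None:return out
    y=R[:,1];cur=np.arctan2(y[1],y[0]);e=(yaw-cur+np.pi/2)%np.pi-np.pi/2
    return out,"turn",np.round(-np.degrees(e),2)  # tool z down: turn about tool z is negative world
E
python3 - <<'E'
from h import *
T=lambda u,v:np.array([235+u/2.96-.33,110+v/2.96-.33]);S=lambda u,v:np.array([235+u/3.3-.35,160+v/3.3-.35])
ch=[("top",(100,120,108),T(20,302)),("top",(-102,120,108),T(187,422)),("top",(100,-120,108),T(163,110)),("top",(-102,-152,108),T(350,202)),("top",(-145,0,104),T(296,351)),
("side",(100,120,108),S(235,20)),("side",(-102,120,108),S(143,113)),("side",(100,-120,108),S(420,80)),("side",(-102,-152,108),S(362,195))]
p,r=fit(ch,[480,60,1.0]);print("chest",p,np.degrees(p[2]));print(r.round(1).tolist())
# stay
a=ray("top",T(150,80),80);b=ray("top",T(230,130),80);t=ray("top",T(260,88),80)
inv=lambda X:at([0,0,-p[2]],[X-np.array([p[0],p[1],0])])[0]
print("rod end, mid, pin tip local",inv(a),inv(b),inv(t))
a=ray("side",S(450,88),80);b=ray("side",S(412,132),80);t=ray("side",S(462,149),80);print(inv(a),inv(b),inv(t))
hx,hy=84,68
ca=[("top",(hx,hy,70),T(415,325)),("top",(hx,-hy,70),T(543,295)),("top",(-hx,-hy,70),T(585,455)),("top",(-hx,hy,70),T(458,487)),
("side",(hx,hy,70),S(250,285)),("side",(hx,-hy,70),S(300,375)),("side",(-hx,-hy,70),S(125,430)),("side",(-hx,hy,70),S(87,325))]
q,r=fit(ca,[450,-170,.25]);print("caddy",q,np.degrees(q[2]));print(r.round(1).tolist())
ra=[("top",(0,132,200),T(483,83)),("top",(0,-132,200),T(747,207)),("side",(0,132,200),S(490,190)),("side",(0,-132,200),S(412,402)),("top",(-3,120,190),T(500,112)),("top",(-3,-120,190),T(725,212))]
w,r=fit(ra,[600,-200,-.4]);print("rack",w,np.degrees(w[2]));print(r.round(1).tolist())
np.savez("poses.npz",chest=p,caddy=q,rack=w)
E
```

```text
chest [548.08605205 145.18612174   0.93688605] 53.679616829844036
[[0.3, 0.3], [-0.2, 1.1], [1.0, -0.8], [-0.0, -0.5], [-0.5, 0.1], [-0.1, -0.5], [-1.5, -0.0], [0.5, -0.5], [0.5, -0.1]]
rod end, mid, pin tip local [ 135.54585194 -136.8211848    80.        ] [  39.06795166 -143.1481842    80.        ] [  39.88653414 -196.02427101   80.        ]
[ 133.39816257 -140.90278743   80.        ] [  42.36993125 -137.50900626   80.        ] [  42.2788712  -196.61735979   80.        ]
caddy [ 4.23342777e+02 -1.79278715e+02  2.43097299e-01] 13.928449223061778
[[-0.4, -0.1], [0.3, -1.1], [1.1, -0.2], [-0.5, 0.3], [0.1, -1.9], [0.3, 0.8], [-0.6, -0.0], [-1.0, -0.2]]
rack [ 6.46385295e+02 -2.58684194e+02 -4.58970699e-01] -26.297083969332846
[[-0.6, 0.1], [-0.0, 0.9], [-0.3, 0.7], [-0.6, 0.8], [-3.5, -5.9], [1.3, -1.2]]
```

```bash
cat > w.py <<'E'
import sys
from h import *
P=np.load("poses.npz")
np.set_printoptions(suppress=True)
# usage: w.py frame x y z(TCP) axis(x|y: jaws along the frame's axis)
f=sys.argv[1];L=list(map(float,sys.argv[2:5]));X=at(P[f] if f!="w" else [0,0,0],[L])[0]
yaw=None
if len(sys.argv)>5: yaw=(P[f][2] if f!="w" else 0)+{"x":0,"y":np.pi/2}[sys.argv[5]]
print(X.round(1),tool(X,yaw))
s=read_state();print("t",s["clock"],s["eef_pos"].round(1),"gap",s["finger_gap"].round(1),"F",s["wrist_force"].round(1),"j",s["joints"].round(2))
E
python3 w.py chest -145 0 200 x
```

```text
[462.2  28.4 200. ] (array([-0.4234, -0.3622,  0.0133]), 'turn', np.float64(15.93))Traceback (most recent call last):
  File "w.py", line 10, in <module>
    s=read_state();print("t",s["clock"],s["eef_pos"].round(1),"gap",s["finger_gap"].round(1),"F",s["wrist_force"].round(1),"j",s["joints"].round(2))
                                                                    ^^^^^^^^^^^^^^^^^^^^^
AttributeError: 'float' object has no attribute 'round'
```

```bash
sed -i 's/s\["finger_gap"\].round(1)/round(s["finger_gap"],1)/' w.py
python3 -m handwheel '[[-0.06,-0.05,0,0],[-0.11,-0.09,0,0],[-0.15,-0.13,0,0],[-0.2,-0.17,0,5]]' 0.57 30; python3 w.py chest -145 0 200 x
```

```text
clock: 0.65
eef_pos: [313.7, 295.5, 213.1]
eef_rot: [-3.141, 0.0, 2.698]
wrist_force: [0.8, 0.1, 0.7]
finger_gap: 57.2
[462.2  28.4 200. ] (array([-0.2489, -0.1775,  0.0133]), 'turn', np.float64(10.88))
t 0.65 [313.7 295.5 213.1] gap 57.2 F [0.8 0.1 0.7] j [ 0.67  0.03  1.83 -0.    1.28 -0.46]
```

```bash
python3 -m handwheel '[[-0.06,-0.04,0,3],[-0.11,-0.08,0,6],[-0.16,-0.12,0,9],[-0.21,-0.15,0,11],[-0.249,-0.178,0.013,11]]'; python3 -m handwheel '[[0,0,0,0],[0,0,0,0]]'; python3 w.py chest -145 0 120 x; python3 - <<'E'
from h import *
cv2.imwrite("pics/w1.png",cams.camera("wrist")[:,:,::-1]); np.save("wc.npy",cams.get_calibration("wrist"),allow_pickle=True)
E
```

```text
clock: 1.27
eef_pos: [463.2, 25.7, 200.8]
eef_rot: [3.141, 0.002, 2.504]
wrist_force: [0.5, 1.4, 0.2]
finger_gap: 40.2
clock: 1.52
eef_pos: [463.0, 26.0, 200.8]
eef_rot: [3.141, 0.001, 2.504]
wrist_force: [0.0, 0.2, 0.9]
finger_gap: 40.6
[462.2  28.4 120. ] (array([0.0022, 0.0015, 0.0808]), 'turn', np.float64(-0.21))
t 1.525 [463.   26.  200.8] gap 40.6 F [0.  0.2 0.9] j [-0.02  0.12  1.77 -0.    1.25 -0.96]
```

View pics/w1.png

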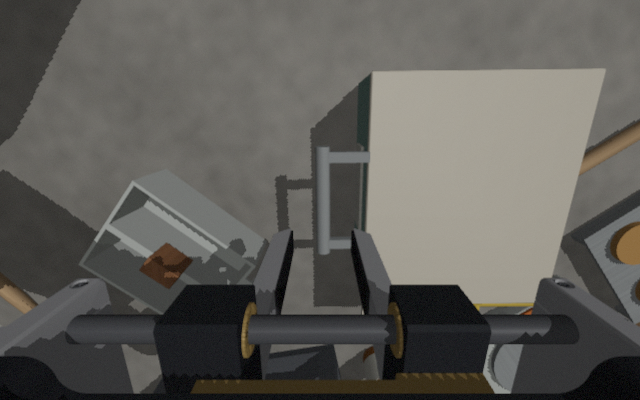

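```bash
python3 - <<'E'
from h import *
p=np.load("poses.npz");c=np.load("wc.npy",allow_pickle=True).item()
inv=lambda q,X:at([0,0,-q[2]],[X-np.array([q[0],q[1],0])])[0].round(1)
for uv,z in [((323,200),104),((323,148),104),((323,252),104),((372,71),108),((604,69),108)]: print(uv,inv(p["chest"],ray("wrist",uv,z,c)))
E
python3 -m handwheel '[[0,0,0.05,0],[0.002,0.001,0.08,0],[0.002,0.001,0.108,0],[0.002,0.001,0.108,0]]'; python3 w.py chest -145 0 93 x
```

```text
(323, 200) [-145.2    1.6  104. ]
(323, 148) [-145.1   53.2  104. ]
(323, 252) [-145.2  -56.3  104. ]
(372, 71) [-102.6  119.6  108. ]
(604, 69) [ 98.2 120.7 108. ]
clock: 2.08
eef_pos: [460.9, 29.6, 92.2]
eef_rot: [-3.141, -0.001, 2.507]
wrist_force: [0.3, 0.1, 1.1]
finger_gap: 40.1
[462.2  28.4  93. ] (array([-0.0018, -0.0003, -0.0008]), 'turn', np.float64(-0.03))
t 2.075 [460.9  29.6  92.2] gap 40.1 F [0.3 0.1 1.1] j [-0.01  0.25  1.89 -0.    1.   -0.95]
```

```bash
python3 -m handwheel '[[0,0,0,0],[0,0,0,0],[0,0,0,0],[0,0,0,0]]' 1 40; python3 -m handwheel '[[0,0.003,-0.037,0],[0,0.011,-0.072,0],[0,0.024,-0.107,0],[0,0.043,-0.138,0],[0,0.066,-0.167,0]]'; for a in "-59.7 0 284.9" "-21.9 0 305.5" "11.2 0 321.4" "46.3 0 332.1" "82.7 0 337.4"; do python3 w.py chest $a x|head -1; done
```

```text
clock: 2.58
eef_pos: [460.6, 28.8, 92.8]
eef_rot: [-3.139, -0.0, 2.507]
wrist_force: [-7.3, -8.1, 8.4]
finger_gap: 12.9
clock: 3.2
eef_pos: [500.3, 83.6, 260.2]
eef_rot: [-3.14, -0.001, 2.508]
wrist_force: [18.9, 14.5, -25.4]
finger_gap: 13.2
[512.7  97.1 284.9] (array([-0.002 ,  0.0182, -0.0248]), 'turn', np.float64(-0.01))
[535.1 127.5 305.5] (array([-0.0019,  0.056 , -0.0454]), 'turn', np.float64(-0.01))
[554.7 154.2 321.4] (array([-0.0019,  0.0891, -0.0613]), 'turn', np.float64(-0.01))
[575.5 182.5 332.1] (array([-0.0019,  0.1241, -0.0721]), 'turn', np.float64(-0.01))
[597.1 211.8 337.4] (array([-0.0019,  0.1605, -0.0774]), 'turn', np.float64(-0.01))
```

```bash
python3 -m handwheel '[[-0.001,0.027,-0.023,0],[-0.001,0.0575,-0.0435,0],[-0.001,0.0905,-0.0595,0],[-0.001,0.1255,-0.07,0],[-0.001,0.162,-0.0755,0]]';  for a in "99 0 336" "119 0 335.5" "138 0 334"; do python3 w.py chest $a x|head -1; done
```

```text
clock: 3.82
eef_pos: [597.6, 214.1, 336.8]
eef_rot: [-3.141, 0.0, 2.507]
wrist_force: [2.7, -3.7, -0.7]
finger_gap: 13.0
[606.7 225.  336. ] (array([-0.0009,  0.0141,  0.0008]), 'turn', np.float64(-0.03))
[618.6 241.1 335.5] (array([-0.0009,  0.0341,  0.0013]), 'turn', np.float64(-0.03))
[629.8 256.4 334. ] (array([-0.0009,  0.0531,  0.0028]), 'turn', np.float64(-0.03))
```

```bash
python3 -m handwheel '[[-0.001,0.014,0.001,0],[-0.001,0.034,0.0015,0],[-0.001,0.05,0.003,0],[-0.001,0.052,0.003,0],[-0.001,0.052,0.003,0]]'; python3 -m handwheel '[[0,0,0,0],[0,0,0,0],[0,0,0,0],[0,0,-0.03,0],[0,0,-0.06,0]]' 0.5 30; python3 -m handwheel '[[0,0,0,0],[0,0,0,0]]'
python3 - <<'E'
from h import *
p=np.load("poses.npz")["chest"]
inv=lambda q,X:at([0,0,-q[2]],[X-np.array([q[0],q[1],0])])[0].round(1)
print("jar",inv(p,ray("top",(235+302/2.96,110+55/2.96),90)),"van",inv(p,ray("top",(235+404/2.96,110+48/2.96),130)))
cv2.imwrite("pics/t1.png",cv2.resize(cams.camera("top")[60:300,200:420],None,fx=2.5,fy=2.5)[:,:,::-1])
E
python3 w.py chest 41 -187 335 x;python3 w.py chest 41 -187 69 x
```

```text
clock: 4.45
eef_pos: [629.1, 255.5, 334.0]
eef_rot: [-3.141, -0.0, 2.507]
wrist_force: [-0.9, 0.6, 0.8]
finger_gap: 12.7
clock: 5.08
eef_pos: [628.9, 255.3, 394.8]
eef_rot: [-3.141, -0.0, 2.507]
wrist_force: [-1.1, 1.0, 0.4]
finger_gap: 46.7
clock: 5.32
eef_pos: [628.9, 255.2, 393.6]
eef_rot: [-3.139, -0.001, 2.507]
wrist_force: [0.2, 0.4, -0.1]
finger_gap: 46.7
jar [  22.7 -246.2   90. ] van [ -58.7 -301.   130. ]
[723.   67.5 335. ] (array([-0.1872, -0.0953,  0.0583]), 'turn', np.float64(-0.03))
t 5.375 [628.9 255.2 393.3] gap 47.3 F [-1.  -0.2  0.1] j [ 0.33  0.59  0.7  -0.    1.85 -0.6 ]
[723.   67.5  69. ] (array([-0.1876, -0.0946,  0.3243]), 'turn', np.float64(-0.03))
t 5.375 [628.9 255.2 393.3] gap 47.3 F [-1.  -0.2  0.1] j [ 0.33  0.59  0.7  -0.    1.85 -0.6 ]
```

View pics/t1.png

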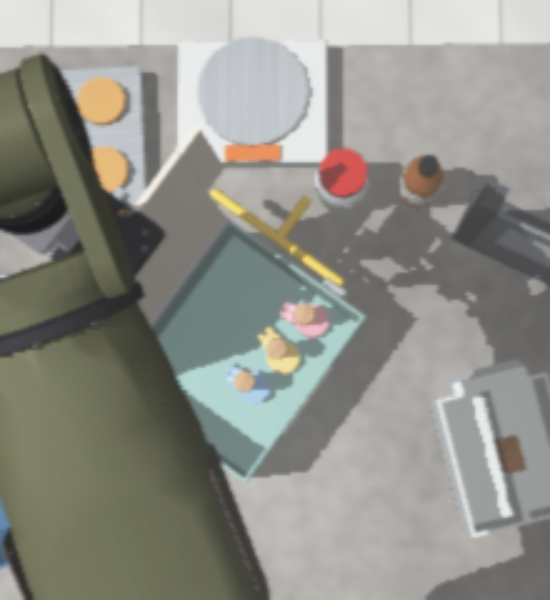

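```bash
python3 -m handwheel '[[-0.045,-0.024,0,3],[-0.09,-0.048,0,6],[-0.14,-0.072,0,8],[-0.187,-0.095,0,8],[-0.187,-0.095,0.0,8]]';  python3 -m handwheel '[[0,0,0.03,0],[0,0,0.08,0],[0,0,0.13,0],[0,0,0.18,0],[0,0,0.18,0]]' 0.6; python3 w.py chest 41 -187 69 x; python3 - <<'E'
from h import *
cv2.imwrite("pics/w2.png",cams.camera("wrist")[:,:,::-1]); np.save("wc.npy",cams.get_calibration("wrist"),allow_pickle=True)
E
```

```text
clock: 6.0
eef_pos: [724.4, 64.1, 390.3]
eef_rot: [-3.136, -0.003, 2.363]
wrist_force: [0.0, 0.6, -0.8]
finger_gap: 46.9
clock: 6.62
eef_pos: [721.3, 64.6, 206.0]
eef_rot: [-3.13, -0.009, 2.364]
wrist_force: [0.6, 0.4, 1.0]
finger_gap: 37.5
[723.   67.5  69. ] (array([-0.0004,  0.0048,  0.137 ]), 'turn', np.float64(-8.23))
t 6.625 [721.3  64.6 206. ] gap 37.5 F [0.6 0.4 1. ] j [ 0.04  0.73  0.9  -0.    1.52 -0.75]
```

View pics/w2.png

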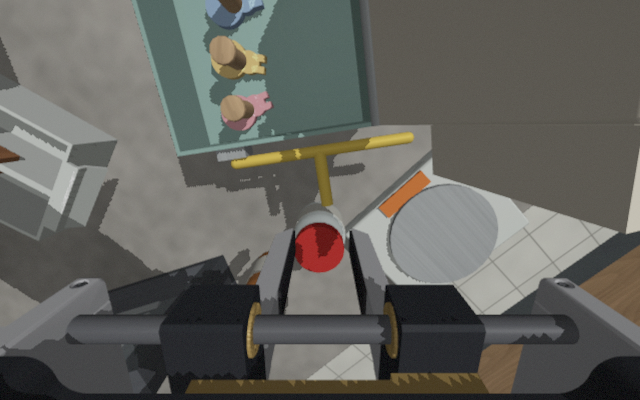

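```bash
python3 - <<'E'
from h import *
p=np.load("poses.npz");c=np.load("wc.npy",allow_pickle=True).item()
inv=lambda q,X:at([0,0,-q[2]],[X-np.array([q[0],q[1],0])])[0].round(1)
for uv,z in [((326,206),80),((320,155),80),((235,164),80),((411,136),80),((181,154),100)]: print(uv,inv(p["chest"],ray("wrist",uv,z,c)))
E
python3 -m handwheel '[[0,0.0045,0.03,0],[0,0.0045,0.07,0],[0,0.0045,0.07,0]]'; python3 w.py chest 41 -187 69 x
```

```text
(326, 206) [  39.8 -201.9   80. ]
(320, 155) [  41.5 -143.9   80. ]
(235, 164) [ -51.4 -140.4   80. ]
(411, 136) [ 139.1 -137.9   80. ]
(181, 154) [ -96.1 -120.4  100. ]
clock: 7.05
eef_pos: [724.7, 68.0, 139.6]
eef_rot: [-3.133, -0.007, 2.364]
wrist_force: [-0.0, 0.4, 0.8]
finger_gap: 37.6
[723.   67.5  69. ] (array([ 0.0004, -0.0009,  0.0707]), 'turn', np.float64(-8.22))
t 7.05 [724.7  68.  139.6] gap 37.6 F [-0.   0.4  0.8] j [ 0.04  0.78  0.98 -0.    1.4  -0.75]
```

```bash
python3 -m handwheel '[[0,-0.001,0.04,0],[0,-0.001,0.071,0],[0,-0.001,0.071,0]]';python3 -m handwheel '[[0,0,0,0],[0,0,0,0],[0,0,0,0],[0,0,0,0]]' 1 25; python3 w.py chest 41 -187 69 x;  python3 -m handwheel '[[0,-0.002,-0.02,0],[-0.001,-0.0085,-0.038,0],[-0.0026,-0.0187,-0.055,0],[-0.0045,-0.032,-0.069,0],[-0.0047,-0.033,-0.071,0]]';  python3 -m handwheel '[[0,0,0,0],[0,0,0,0]]'; python3 w.py chest 8.5 -187 138 x
```

```text
clock: 7.42
eef_pos: [723.5, 67.3, 69.7]
eef_rot: [-3.132, -0.007, 2.364]
wrist_force: [-0.5, 0.0, 0.8]
finger_gap: 37.2
clock: 7.92
eef_pos: [723.6, 66.5, 71.7]
eef_rot: [-3.132, -0.006, 2.364]
wrist_force: [-6.9, -3.7, 8.1]
finger_gap: 12.9
[723.   67.5  69. ] (array([0.0011, 0.0003, 0.0027]), 'turn', np.float64(-8.22))
t 7.925 [723.6  66.5  71.7] gap 12.9 F [-6.9 -3.7  8.1] j [ 0.04  0.83  1.04 -0.    1.28 -0.75]
clock: 8.55
eef_pos: [704.8, 40.3, 145.8]
eef_rot: [-3.136, -0.004, 2.364]
wrist_force: [3.7, 7.1, 0.2]
finger_gap: 13.3
clock: 8.8
eef_pos: [704.8, 40.4, 145.9]
eef_rot: [-3.136, -0.004, 2.365]
wrist_force: [3.5, 2.6, -3.7]
finger_gap: 13.7
[703.8  41.3 138. ] (array([ 0.0013, -0.    ,  0.0079]), 'turn', np.float64(-8.2))
t 8.8 [704.8  40.4 145.9] gap 13.7 F [ 3.5  2.6 -3.7] j [ 0.01  0.71  1.07 -0.    1.37 -0.79]
```

```bash
python3 -m handwheel '[[0,0,0,0],[0,0,0,0],[0,0,-0.03,0],[0,0,-0.08,0],[0,0,-0.13,0]]' 0.6 30; python3 -m handwheel '[[0,0,-0.05,0],[0,0,-0.1,-4],[0,0,-0.12,-8],[0,0,-0.12,-8]]';python3 w.py chest 138 0 394 x; python3 - <<'E'
from h import *
cv2.imwrite("pics/w3.png",np.hstack([cams.camera("side")[120:320,230:430],cams.camera("wrist")[0:240:,100:500]]) [:,:,::-1] if 0 else cams.camera("wrist")[:,:,::-1]); np.save("wc.npy",cams.get_calibration("wrist"),allow_pickle=True)
E
```

```text
clock: 9.43
eef_pos: [705.4, 40.2, 277.7]
eef_rot: [-3.136, -0.004, 2.364]
wrist_force: [0.5, -0.4, 0.2]
finger_gap: 37.3
clock: 9.93
eef_pos: [706.4, 40.2, 399.1]
eef_rot: [-3.138, -0.003, 2.503]
wrist_force: [0.4, 0.1, -0.5]
finger_gap: 37.6
[629.8 256.4 394. ] (array([0.1903, 0.128 , 0.0052]), 'turn', np.float64(-0.26))
t 9.925 [706.4  40.2 399.1] gap 37.6 F [ 0.4  0.1 -0.5] j [ 0.01  0.7   0.52 -0.    1.93 -0.93]
```

View pics/w3.png

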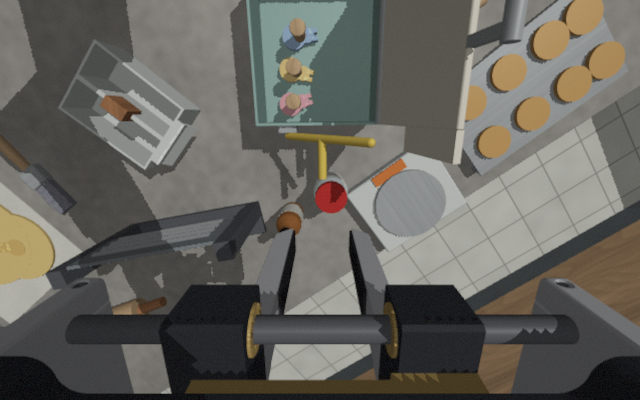

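```bash
python3 - <<'E'
from h import *
p=np.load("poses.npz")["chest"];c=np.load("wc.npy",allow_pickle=True).item()
for th in (.5,.6,.7,.8,.87): print(th,proj("wrist",at(p,[[-49.5+183*np.cos(th),-138,80+183*np.sin(th)],[-49.5+90*np.cos(th),-198,80+90*np.sin(th)]]),c).round(1).tolist())
for th in (1.65,1.7,1.75): print(th,proj("wrist",at(p,[[100-245*np.cos(th),-55,104+245*np.sin(th)],[100-202*np.cos(th),-152,104+202*np.sin(th)]]),c).round(1).tolist())
E
python3 -m handwheel '[[0.04,0.025,0,0],[0.08,0.05,0,0],[0.125,0.08,0,0],[0.16,0.11,0,0],[0.19,0.128,0,0]]';python3 -m handwheel '[[0,0,0,0],[0,0,0,0]]';for a in "140 0 334" "119 0 335.5" "99 0 336" ;do python3 w.py chest $a x;done
```

```text
0.5 [[395.1, 140.0], [335.4, 175.6]]
0.6 [[390.9, 141.0], [332.6, 176.6]]
0.7 [[385.0, 142.0], [329.3, 177.6]]
0.8 [[377.3, 143.0], [325.5, 178.5]]
0.87 [[370.9, 143.7], [322.4, 179.1]]
1.65 [[478.6, 40.9], [435.1, 167.0]]
1.7 [[494.9, 41.2], [445.2, 166.8]]
1.75 [[510.4, 41.7], [455.0, 166.4]]
clock: 10.6
eef_pos: [629.4, 258.1, 395.5]
eef_rot: [-3.134, -0.007, 2.501]
wrist_force: [0.5, -1.1, 0.7]
finger_gap: 37.4
clock: 10.85
eef_pos: [629.5, 257.4, 394.2]
eef_rot: [-3.132, -0.008, 2.5]
wrist_force: [0.4, -0.2, -0.1]
finger_gap: 37.5
[631. 258. 334.] (array([-0.0013,  0.0019,  0.0602]), 'turn', np.float64(-0.44))
t 10.85 [629.5 257.4 394.2] gap 37.5 F [ 0.4 -0.2 -0.1] j [ 0.33  0.61  0.68  0.    1.87 -0.6 ]
[618.6 241.1 335.5] (array([-0.0014, -0.0191,  0.0589]), 'turn', np.float64(-0.44))
t 10.85 [629.5 257.4 394.2] gap 37.5 F [ 0.4 -0.2 -0.1] j [ 0.33  0.61  0.68  0.    1.87 -0.6 ]
[606.7 225.  336. ] (array([-0.0016, -0.0391,  0.0586]), 'turn', np.float64(-0.44))
t 10.85 [629.5 257.4 394.2] gap 37.5 F [ 0.4 -0.2 -0.1] j [ 0.33  0.61  0.68  0.    1.87 -0.6 ]
```

```bash
python3 -m handwheel '[[-0.001,0.003,0.03,0],[-0.001,0.003,0.06,0],[-0.001,0.003,0.061,0]]'; python3 -m handwheel '[[0,0,0,0],[0,0,0,0],[0,0,0,0],[0,0,0,0]]' 1 30; for a in  "119 0 335" "99 0 336.5" "79 0 336" "60 0 333" "49.5 0 331";do python3 w.py chest $a x|head -1;done
```

```text
clock: 11.22
eef_pos: [631.4, 257.5, 330.8]
eef_rot: [-3.128, -0.01, 2.498]
wrist_force: [0.3, 0.3, 1.1]
finger_gap: 37.6
clock: 11.72
eef_pos: [631.7, 257.4, 331.8]
eef_rot: [-3.13, -0.009, 2.498]
wrist_force: [1.7, -0.5, 4.7]
finger_gap: 12.9
[618.6 241.1 335. ] (array([ 0.0007, -0.021 , -0.003 ]), 'turn', np.float64(-0.56))
[606.7 225.  336.5] (array([ 0.0005, -0.041 , -0.0042]), 'turn', np.float64(-0.56))
[594.9 208.8 336. ] (array([ 0.0003, -0.061 , -0.0035]), 'turn', np.float64(-0.56))
[583.6 193.5 333. ] (array([ 0.0001, -0.08  , -0.0003]), 'turn', np.float64(-0.56))
[577.4 185.1 331. ] (array([-0.    , -0.0904,  0.0018]), 'turn', np.float64(-0.56))
```

```bash
python3 -m handwheel '[[0,-0.021,-0.003,0],[0,-0.041,-0.004,0],[0,-0.061,-0.0035,0],[0,-0.08,-0.0005,0],[0,-0.088,0.001,0]]'; python3 -m handwheel '[[0,0,0,0],[0,0,0,0]]'; python3 w.py chest 49.5 0 331 x
```

```text
clock: 12.35
eef_pos: [578.8, 186.3, 332.1]
eef_rot: [-3.13, -0.008, 2.497]
wrist_force: [6.2, -1.1, -0.2]
finger_gap: 13.1
clock: 12.6
eef_pos: [579.1, 186.5, 332.2]
eef_rot: [-3.13, -0.008, 2.497]
wrist_force: [2.4, -1.4, 1.1]
finger_gap: 13.4
[577.4 185.1 331. ] (array([ 0.0005, -0.0022,  0.0012]), 'turn', np.float64(-0.6))
t 12.6 [579.1 186.5 332.2] gap 13.4 F [ 2.4 -1.4  1.1] j [ 0.25  0.39  1.13 -0.    1.63 -0.67]
```

```bash
python3 -m handwheel '[[0,-0.003,0.0005,0],[0,-0.005,0.001,0],[0,-0.005,0.001,0]]'; python3 w.py chest 49.5 0 331 x; python3 -m handwheel '[[0,0,0,0],[0,0,0,0],[0,0,0,0],[0,0,-0.03,0],[0,0,-0.06,0]]' 0.5; python3 -m handwheel '[[-0.0,-0.06,-0.02,0],[0,-0.12,-0.02,0],[0,-0.15,-0.02,0],[0,-0.15,-0.02,0]]' ;python3 - <<'E'
from h import *
cv2.imwrite("pics/w4.png",cams.camera("wrist")[:,:,::-1]); np.save("wc.npy",cams.get_calibration("wrist"),allow_pickle=True)
cv2.imwrite("pics/s4.png",cams.camera("side")[:,:,::-1]);cv2.imwrite("pics/t4.png",cams.camera("top")[:,:,::-1])
E
python3 w.py chest -50 0 331 x
```

```text
clock: 12.98
eef_pos: [577.1, 183.9, 331.6]
eef_rot: [-3.134, -0.006, 2.498]
wrist_force: [13.5, 7.8, 0.1]
finger_gap: 13.1
[577.4 185.1 331. ] (array([0.0005, 0.0012, 0.0006]), 'turn', np.float64(-0.53))
t 12.975 [577.1 183.9 331.6] gap 13.1 F [13.5  7.8  0.1] j [ 0.25  0.38  1.14  0.    1.63 -0.68]
clock: 13.6
eef_pos: [577.4, 183.9, 392.2]
eef_rot: [-3.134, -0.007, 2.498]
wrist_force: [-0.4, -0.6, 0.3]
finger_gap: 47.1
clock: 14.1
eef_pos: [486.8, 62.8, 414.4]
eef_rot: [-3.134, -0.006, 2.496]
wrist_force: [0.5, -0.0, -0.0]
finger_gap: 47.1
[518.5 104.9 331. ] (array([-0.0007,  0.0513,  0.0818]), 'turn', np.float64(-0.51))
t 14.25 [488.   64.5 413.2] gap 47.1 F [ 0.2 -0.2 -0.7] j [ 0.06  0.11  1.3  -0.    1.75 -0.87]
```

View pics/w4.png

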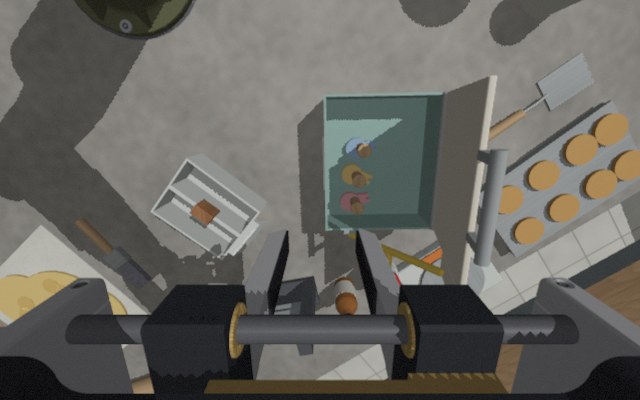

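```bash
cat > px.py <<'E'
from h import *
p=np.load("poses.npz")
def inv(q,X): return at([0,0,-q[2]],[X-np.array([q[0],q[1],0])])[0].round(1)
E
python3 - <<'E'
from px import *
c=np.load("wc.npy",allow_pickle=True).item()
for n,uv in dict(blue=(364,151),yel=(359,180),pink=(357,205)).items(): print(n,inv(p["chest"],ray("wrist",uv,86,c)))
E
python3 -m handwheel '[[-0.01,0.01,0.04,0],[-0.03,0.01,0.09,0],[-0.04,0.0,0.13,0],[-0.04,0,0.18,0],[-0.04,0,0.2,0]]' 0.55;python3 -m handwheel '[[0,0,0,0]]'
python3 - <<'E'
from h import *
np.save("wc.npy",cams.get_calibration("wrist"),allow_pickle=True);cv2.imwrite("pics/w5.png",cams.camera("wrist")[:,:,::-1])
E
python3 w.py chest -60 -60 200 x
```

```text
blue [-29.1  25.3  86. ]
yel [-36.5 -27.2  86. ]
pink [-38.9 -75.1  86. ]
clock: 14.88
eef_pos: [517.3, 40.7, 209.5]
eef_rot: [-3.13, -0.011, 2.499]
wrist_force: [-0.3, 1.1, -0.1]
finger_gap: 42.3
clock: 15.0
eef_pos: [517.1, 41.4, 207.9]
eef_rot: [-3.128, -0.014, 2.5]
wrist_force: [-0.5, -0.4, -0.5]
finger_gap: 42.1
[560.9  61.3 200. ] (array([-0.0231,  0.0421,  0.0079]), 'turn', np.float64(-0.42))
t 15.05 [517.3  41.4 208.7] gap 42.6 F [ 0.1  0.4 -0.3] j [ 0.01  0.25  1.6  -0.    1.31 -0.92]
```

View pics/w5.png

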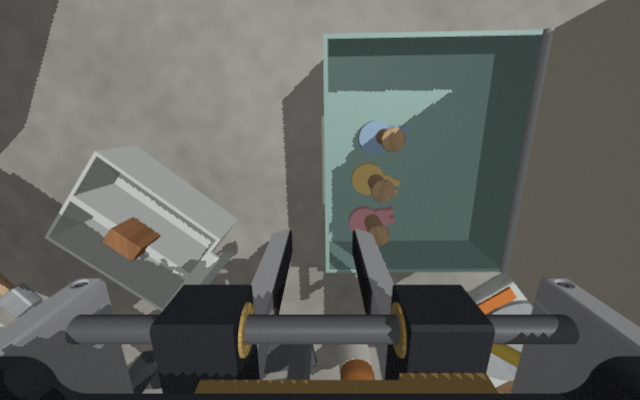

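```bash
python3 - <<'E'
from px import *
c=np.load("wc.npy",allow_pickle=True).item()
for n,uv,z in [("blue",(393,139),86),("yel",(382,190),86),("pink",(376,233),86),("bface",(375,136),36),("yface",(368,180),36),("pface",(365,219),36),("year",(398,186),36),("pear",(394,215),36),("rim",(326,36),100)]: print(n,inv(p["chest"],ray("wrist",uv,z,c)))
E
python3 w.py chest -29 26 140 x;python3 w.py chest -37 -27 140 x;python3 w.py chest -38 -74 140 x
```

```text
blue [-30.2  26.1  86. ]
yel [-38.7 -27.9  86. ]
pink [-42.8 -78.1  86. ]
bface [-40.2  26.2  36. ]
yface [-46.5 -27.7  36. ]
pface [-48.4 -79.6  36. ]
year [ -8.4 -35.6  36. ]
pear [-11.  -74.2  36. ]
rim [-98.8 117.6 100. ]
[510.  137.2 140. ] (array([0.0623, 0.0732, 0.0686]), 'turn', np.float64(-0.42))
t 15.05 [517.3  41.4 208.7] gap 42.6 F [ 0.1  0.4 -0.3] j [ 0.01  0.25  1.6  -0.    1.31 -0.92]
[547.9  99.4 140. ] (array([0.0093, 0.0656, 0.068 ]), 'turn', np.float64(-0.42))
t 15.05 [517.3  41.4 208.7] gap 42.6 F [ 0.1  0.4 -0.3] j [ 0.01  0.25  1.6  -0.    1.31 -0.92]
[585.2  70.7 140. ] (array([-0.0377,  0.0649,  0.0674]), 'turn', np.float64(-0.42))
t 15.05 [517.3  41.4 208.7] gap 42.6 F [ 0.1  0.4 -0.3] j [ 0.01  0.25  1.6  -0.    1.31 -0.92]
```

```bash
python3 -m handwheel '[[0.03,0.035,0,0],[0.061,0.072,0.02,0],[0.061,0.072,0.068,0],[0.061,0.072,0.068,0],[0.061,0.072,0.068,0]]' 0.57 30; python3 w.py chest -30 26 51 x
python3 - <<'E'
from px import *
c=np.load("wc.npy",allow_pickle=True).item()
print("block wrist",ray("wrist",(131,238),89,c).round(1), "exp",p["caddy"])
def blk(im):
    hsv=cv2.cvtColor(im,cv2.COLOR_RGB2HSV);m=cv2.inRange(hsv,(4,110,60),(16,255,220)).astype(bool);v,u=np.where(m)
    k=(u>360)&(u<460)&(v>190)&(v<300);return u[k].mean(),v[k].mean(),k.sum()
t=cv2.cvtColor(cv2.imread("pics/top0.png"),cv2.COLOR_BGR2RGB);print(blk(t));n=cams.camera("top");print(blk(n))
print(ray("top",blk(n)[:2],86).round(1))
E
```

```text
clock: 15.68
eef_pos: [511.4, 135.5, 142.8]
eef_rot: [-3.131, -0.011, 2.5]
wrist_force: [-0.4, 0.2, 0.4]
finger_gap: 40.4
[509.4 136.4  51. ] (array([0.0011, 0.0005, 0.0918]), 'turn', np.float64(-0.43))
t 15.675 [511.4 135.5 142.8] gap 40.4 F [-0.4  0.2  0.4] j [ 0.19  0.33  1.65  0.    1.17 -0.74]
block wrist [ 424.  -162.7   89. ] exp [ 4.23342777e+02 -1.79278715e+02  2.43097299e-01]
(np.float64(nan), np.float64(nan), np.int64(0))
(np.float64(nan), np.float64(nan), np.int64(0))
[nan nan nan]<stdin>:6: RuntimeWarning: Mean of empty slice.
  ret = ret.dtype.type(ret / rcount)
```

```bash
python3 -m handwheel '[[0.001,0,0.04,0],[0.001,0,0.08,0],[0.001,0,0.09,0],[0.001,0,0.09,0]]';python3 -m handwheel '[[0,0,0,0],[0,0,0,0],[0,0,0,0],[0,0,0,0]]' 1 30; python3 -m handwheel '[[0,0,-0.03,0],[0,0,-0.08,0],[0,0,-0.11,0],[0,0,-0.11,0]]'; python3 - <<'E'
from px import *
cv2.imwrite("pics/t5.png",cams.camera("top")[:,:,::-1])
E
python3 - <<'E'
import cv2
a=cv2.imread("pics/top0.png");b=cv2.imread("pics/t5.png")
print([a[241,405],a[240,404]])
c=lambda i:cv2.resize(i[185:295,360:500],None,fx=2.8,fy=2.8,interpolation=cv2.INTER_CUBIC)
import numpy as np
cv2.imwrite("pics/cmp.png",np.hstack([c(a),c(b)]))
E
python3 w.py chest -30 26 150 x
```

```text
clock: 16.23
eef_pos: [510.2, 135.8, 54.3]
eef_rot: [-3.132, -0.01, 2.499]
wrist_force: [-0.7, -1.1, 0.9]
finger_gap: 40.3
clock: 16.73
eef_pos: [511.0, 135.9, 55.8]
eef_rot: [-3.134, -0.008, 2.499]
wrist_force: [-0.1, -1.8, 8.0]
finger_gap: 25.0
clock: 17.23
eef_pos: [513.1, 136.1, 168.0]
eef_rot: [-3.137, -0.005, 2.499]
wrist_force: [0.2, -0.3, -1.3]
finger_gap: 24.8
[array([ 89, 113, 152], dtype=uint8), array([ 89, 113, 152], dtype=uint8)]
[509.4 136.4 150. ] (array([ 0.0025, -0.0013,  0.0161]), 'turn', np.float64(-0.47))
t 17.275 [512.3 136.  166. ] gap 25.1 F [-0.6  0.6 -0.6] j [ 0.19  0.31  1.63  0.    1.22 -0.74]
```

View pics/cmp.png

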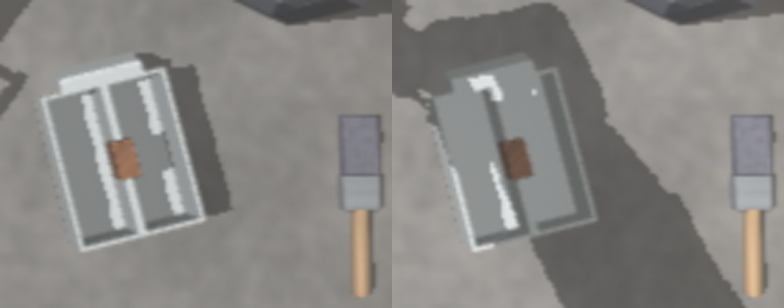

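```bash
python3 w.py caddy 42 34 160 x; python3 -m handwheel '[[-0.06,-0.02,0,8],[-0.12,-0.03,0,16],[-0.17,-0.045,0,24],[-0.22,-0.06,0,32],[-0.27,-0.08,0,40]]';python3 w.py caddy 42 34 160 x
```

```text
[ 455.9 -136.2  160. ] (array([-0.1179, -0.2517,  0.0068]), 'turn', np.float64(39.28))
t 17.275 [512.3 136.  166. ] gap 25.1 F [-0.6  0.6 -0.6] j [ 0.19  0.31  1.63  0.    1.22 -0.74]
clock: 17.9
eef_pos: [680.9, -91.0, 162.1]
eef_rot: [-3.129, -0.003, 1.797]
wrist_force: [0.9, 0.9, 0.1]
finger_gap: 25.1
[ 455.9 -136.2  160. ] (array([ 0.0064, -0.2294,  0.0049]), 'turn', np.float64(-0.97))
t 17.9 [680.9 -91.  162.1] gap 25.1 F [0.9 0.9 0.1] j [-0.19  0.66  1.12 -0.    1.38 -0.41]
```

```bash
python3 -m handwheel '[[0.002,-0.05,0,-1],[0.003,-0.1,0,-1],[0.004,-0.15,0,-1],[0.006,-0.2,0.003,-1],[0.006,-0.23,0.005,-1]]';python3 -m handwheel '[[0,0,0,0],[0,0,0,0]]';python3 w.py caddy 42 34 38 x; python3 - <<'E'
from h import *
np.save("wc.npy",cams.get_calibration("wrist"),allow_pickle=True);cv2.imwrite("pics/w6.png",cams.camera("wrist")[:,:,::-1])
E
```

```text
clock: 18.52
eef_pos: [452.9, -136.6, 158.2]
eef_rot: [-3.127, -0.005, 1.814]
wrist_force: [0.8, -0.6, 0.1]
finger_gap: 24.8
clock: 18.77
eef_pos: [453.1, -136.5, 157.4]
eef_rot: [-3.126, -0.005, 1.814]
wrist_force: [-0.4, -0.2, -0.6]
finger_gap: 25.0
[ 455.9 -136.2   38. ] (array([-0.001 ,  0.0047,  0.1193]), 'turn', np.float64(0.0))
t 18.775 [ 453.1 -136.5  157.4] gap 25.0 F [-0.4 -0.2 -0.6] j [-0.37  0.2   1.79 -0.    1.17 -0.61]
```

View pics/w6.png

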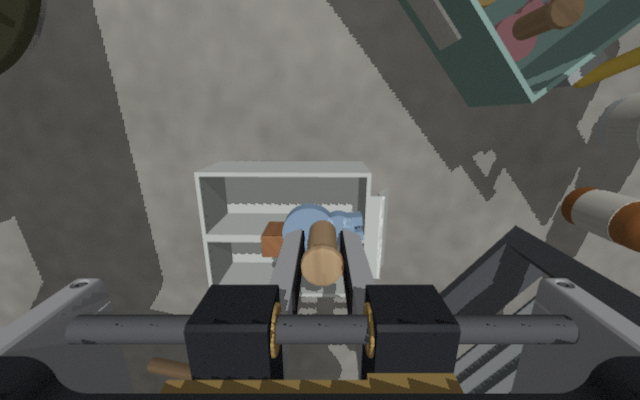

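```bash
python3 - <<'E'
from px import *
c=np.load("wc.npy",allow_pickle=True).item()
for n,uv,z in [("-+",(197,172),70),("++",(369,167),70),("wall",(206,238),70),("block",(264,226),89),("stampface",(308,226),157.4-32+12),("capend",(322,268),157.4-32+62)]: print(n,inv(p["caddy"],ray("wrist",uv,z,c)))
E
```

```text
-+ [-80.8  67.9  70. ]
++ [81.1 73.1 70. ]
wall [-80.3   0.   70. ]
block [-16.   21.2  89. ]
stampface [ 27.9  41.1 137.4]
capend [ 38.9  35.7 187.4]
```

```bash
python3 -m handwheel '[[-0.003,0.004,0.04,0],[-0.003,0.004,0.08,0],[-0.003,0.004,0.105,0],[-0.003,0.004,0.117,0],[-0.003,0.004,0.12,0]]';python3 -m handwheel '[[0,0,0.001,0],[0,0,0.002,0]]';python3 w.py caddy 42 34 38 x
```

```text
clock: 19.45
eef_pos: [456.3, -138.1, 37.1]
eef_rot: [-3.126, -0.005, 1.815]
wrist_force: [-0.4, -0.0, -1.3]
finger_gap: 25.3
clock: 19.7
eef_pos: [456.9, -138.3, 36.0]
eef_rot: [-3.127, -0.005, 1.815]
wrist_force: [-3.8, 1.4, 13.4]
finger_gap: 24.7
[ 455.9 -136.2   38. ] (array([ 0.0023, -0.0004, -0.002 ]), 'turn', np.float64(0.05))
t 19.7 [ 456.9 -138.3   36. ] gap 24.7 F [-3.8  1.4 13.4] j [-0.37  0.39  1.87 -0.01  0.9  -0.61]
```

```bash
python3 -m handwheel '[[0,0,-0.001,0],[0,0,-0.001,0],[0,0,-0.001,0],[0,0,-0.04,0],[0,0,-0.09,0]]' 0.57; python3 -m handwheel '[[0,0,-0.02,0],[0,0,-0.03,0]]'; python3 w.py chest -38 -27.5 155 x
```

```text
clock: 20.32
eef_pos: [457.6, -138.2, 126.4]
eef_rot: [-3.125, -0.006, 1.815]
wrist_force: [0.7, -0.1, 0.7]
finger_gap: 40.3
clock: 20.58
eef_pos: [458.4, -138.3, 157.4]
eef_rot: [-3.127, -0.005, 1.815]
wrist_force: [0.5, 0.9, -0.2]
finger_gap: 40.3
[547.7  98.3 155. ] (array([0.208 , 0.1439, 0.0013]), 'turn', np.float64(-39.7))
t 20.575 [ 458.4 -138.3  157.4] gap 40.3 F [ 0.5  0.9 -0.2] j [-0.37  0.21  1.77 -0.    1.17 -0.61]
```

```bash
python3 -m handwheel '[[0.04,0.025,0,-7],[0.08,0.055,0,-14],[0.125,0.085,0,-21],[0.17,0.115,0,-28],[0.208,0.144,0.001,-28]]'; python3 -m handwheel '[[0,0,0,0],[0,0,0,0]]';  python3 w.py chest -38 -27.5 52 x
```

```text
clock: 21.2
eef_pos: [548.0, 100.2, 154.4]
eef_rot: [-3.13, -0.012, 2.306]
wrist_force: [1.0, -0.7, -0.9]
finger_gap: 40.4
clock: 21.45
eef_pos: [547.4, 99.9, 153.4]
eef_rot: [-3.128, -0.013, 2.306]
wrist_force: [0.0, 0.3, -0.2]
finger_gap: 40.2
[547.7  98.3  52. ] (array([-0.0027,  0.0005,  0.1014]), 'turn', np.float64(-11.55))
t 21.45 [547.4  99.9 153.4] gap 40.2 F [ 0.   0.3 -0.2] j [ 0.11  0.38  1.56  0.    1.22 -0.62]
```

```bash
python3 -m handwheel '[[-0.001,0,0.04,0],[-0.001,0,0.08,0],[-0.001,0,0.099,0],[-0.001,0,0.099,0]]';python3 -m handwheel '[[0,0,0,0],[0,0,0,0],[0,0,0,0],[0,0,0,0]]' 1 30; python3 -m handwheel '[[0,0,-0.03,0],[0,0,-0.08,0],[0,0,-0.1,0],[0,0,-0.1,0]]'; python3 w.py caddy 42 -34 160 x
```

```text
clock: 21.95
eef_pos: [545.3, 98.0, 53.3]
eef_rot: [-3.126, -0.015, 2.304]
wrist_force: [-0.2, 0.5, 1.0]
finger_gap: 40.6
clock: 22.45
eef_pos: [545.9, 97.9, 54.1]
eef_rot: [-3.127, -0.013, 2.304]
wrist_force: [0.9, -1.9, 6.0]
finger_gap: 25.0
clock: 22.95
eef_pos: [548.3, 98.1, 155.2]
eef_rot: [-3.129, -0.012, 2.305]
wrist_force: [-0.5, -0.1, -1.5]
finger_gap: 24.6
[ 472.3 -202.2  160. ] (array([-0.172 , -0.2576, -0.0037]), 'turn', np.float64(28.12))
t 22.95 [548.3  98.1 155.2] gap 24.6 F [-0.5 -0.1 -1.5] j [ 0.11  0.38  1.56  0.    1.22 -0.62]
```

```bash
cat > chk.py <<'E'
from px import *
def blk(im):
    im=im.astype(float);m=(im[...,0]>1.35*im[...,2])&(im[...,0]>im[...,1]*1.2)
    m[:, :370]=0;m[:,445:]=0;m[:205]=0;m[275:]=0
    n,l,s,c=cv2.connectedComponentsWithStats(m.astype(np.uint8));return [(s[i,4],c[i].round(1).tolist()) for i in range(1,n) if s[i,4]>15]
print(blk(cv2.imread("pics/top0.png")[:,:,::-1]));n=cams.camera("top");b=blk(n);print(b)
for a,uv in b: print(a,ray("top",uv,86).round(1))
E
python3 -m handwheel '[[-0.03,-0.045,-0.001,5],[-0.06,-0.09,-0.003,10],[-0.09,-0.135,-0.003,15],[-0.12,-0.18,-0.003,22],[-0.145,-0.217,-0.004,28]]'; python3 chk.py; python3 w.py caddy 42 -34 160 x
```

```text
clock: 23.58
eef_pos: [483.0, -156.5, 158.6]
eef_rot: [-3.123, -0.006, 1.812]
wrist_force: [0.5, 0.7, -0.7]
finger_gap: 25.2
[(np.int32(113), [404.0, 241.5])]
[]
[ 472.3 -202.2  160. ] (array([-0.0386, -0.0194, -0.0011]), 'turn', np.float64(-0.53))
t 23.625 [ 482.2 -160.1  158.7] gap 25.1 F [-0.8 -3.  -0.1] j [-0.39  0.27  1.69 -0.01  1.2  -0.62]
```

```bash
cat > chw.py <<'E'
from px import *
c=cams.get_calibration("wrist");im=cams.camera("wrist");cv2.imwrite("pics/last.png",im[:,:,::-1])
f=im.astype(float);m=(f[...,0]>1.35*f[...,2])&(f[...,0]>f[...,1]*1.2)
L=[[x,y,z] for x in(-20,20) for y in(-11,11) for z in (50,89)]
e=proj("wrist",at(p["caddy"],L),c);h=cv2.convexHull(e.astype(np.float32)).astype(int)
q=np.zeros(m.shape,np.uint8);cv2.fillConvexPoly(q,h,1)
n,l,s,k=cv2.connectedComponentsWithStats(m.astype(np.uint8))
print("exp box",e.min(0).round(),e.max(0).round(),"area",q.sum(),"brown inside",(q.astype(bool)&m).sum());print([s[i].tolist() for i in range(1,n) if s[i,4]>150])
# best shift of caddy
best=[]
E
python3 -m handwheel '[[-0.02,-0.01,0,0],[-0.038,-0.019,0,0],[-0.038,-0.019,0,0],[-0.038,-0.019,0,0]]';python3 chw.py; python3 w.py caddy 42 -34 36 x
```

```text
clock: 24.12
eef_pos: [472.4, -200.8, 158.1]
eef_rot: [-3.122, -0.006, 1.805]
wrist_force: [1.4, 0.4, -0.8]
finger_gap: 24.9
exp box [252. 159.] [302. 190.] area 1538 brown inside 1369
[[574, 125, 33, 43, 431], [627, 138, 13, 40, 356], [253, 160, 49, 30, 1369], [161, 373, 300, 21, 2509]]
[ 472.3 -202.2   36. ] (array([-0.0021,  0.0018,  0.1223]), 'turn', np.float64(-0.49))
t 24.175 [ 472.5 -200.7  158.3] gap 25.0 F [-0.3  0.4 -0.3] j [-0.47  0.28  1.68 -0.01  1.2  -0.7 ]
```

```bash
python3 -m handwheel '[[-0.001,0.001,0.04,0],[-0.001,0.001,0.08,0],[-0.001,0.001,0.105,0],[-0.001,0.001,0.119,0],[-0.001,0.001,0.122,0]]';python3 -m handwheel '[[0,0,0.001,0],[0,0,0.002,0]]';python3 w.py caddy 42 -34 36 x
```

```text
clock: 24.8
eef_pos: [471.3, -200.9, 36.0]
eef_rot: [-3.122, -0.006, 1.806]
wrist_force: [-0.4, 0.2, -0.7]
finger_gap: 24.9
clock: 25.05
eef_pos: [471.7, -201.0, 34.7]
eef_rot: [-3.123, -0.005, 1.806]
wrist_force: [-0.1, -0.8, -1.4]
finger_gap: 25.0
[ 472.3 -202.2   36. ] (array([-0.0013,  0.0003, -0.0013]), 'turn', np.float64(-0.46))
t 25.05 [ 471.7 -201.    34.7] gap 25.0 F [-0.1 -0.8 -1.4] j [-0.47  0.45  1.77 -0.01  0.93 -0.7 ]
```

```bash
python3 -m handwheel '[[0,0,0.002,0],[0,0,0.0025,0]]'; python3 -m handwheel '[[0,0,0,0],[0,0,0,0],[0,0,0,0],[0,0,-0.04,0],[0,0,-0.09,0]]' 0.57; python3 -m handwheel '[[0,0,-0.02,0],[0,0,-0.03,0]]'; python3 w.py chest -41 -76.5 155 x
```

```text
clock: 25.3
eef_pos: [472.2, -201.6, 33.9]
eef_rot: [-3.124, -0.003, 1.806]
wrist_force: [-7.6, 0.5, 21.3]
finger_gap: 24.8
clock: 25.92
eef_pos: [473.3, -201.2, 124.2]
eef_rot: [-3.122, -0.005, 1.806]
wrist_force: [-0.5, -0.5, -0.5]
finger_gap: 40.7
clock: 26.18
eef_pos: [474.1, -201.3, 155.1]
eef_rot: [-3.123, -0.004, 1.806]
wrist_force: [-0.4, 0.2, -0.9]
finger_gap: 40.4
[585.4  66.8 155. ] (array([ 0.2348,  0.1707, -0.002 ]), 'turn', np.float64(-40.21))
t 26.175 [ 474.1 -201.3  155.1] gap 40.4 F [-0.4  0.2 -0.9] j [-0.47  0.29  1.68 -0.01  1.19 -0.7 ]
```

```bash
python3 -m handwheel '[[0.04,0.025,0,-8],[0.08,0.055,0,-16],[0.12,0.085,0,-24],[0.16,0.115,0,-32],[0.2,0.144,-0.001,-40]]'; python3 -m handwheel '[[0.01,0,0,0]]';  python3 w.py chest -41 -76.5 52 x; python3 - <<'E'
from h import *
np.save("wc.npy",cams.get_calibration("wrist"),allow_pickle=True);cv2.imwrite("pics/w7.png",cams.camera("wrist")[:,:,::-1])
E
```

```text
clock: 26.8
eef_pos: [567.6, 28.3, 153.2]
eef_rot: [-3.129, -0.017, 2.509]
wrist_force: [1.0, 0.5, -0.3]
finger_gap: 40.5
clock: 26.92
eef_pos: [559.7, 36.7, 152.0]
eef_rot: [-3.128, -0.018, 2.513]
wrist_force: [-0.3, 0.2, -1.1]
finger_gap: 40.2
[585.4  66.8  52. ] (array([-0.0049,  0.0408,  0.0994]), 'turn', np.float64(0.32))
t 26.925 [559.7  36.7 152. ] gap 40.2 F [-0.3  0.2 -1.1] j [ 0.    0.39  1.54 -0.    1.23 -0.94]
```

View pics/w7.png

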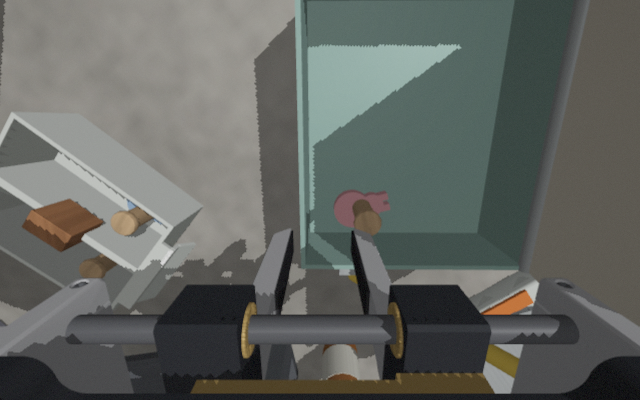

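```bash
python3 - <<'E'
from px import *
c=np.load("wc.npy",allow_pickle=True).item()
for n,uv,z in [("cap",(368,223),86),("face",(353,209),36),("ear",(385,202),36),("corner",(302,267),100)]: print(n,inv(p["chest"],ray("wrist",uv,z,c)))
E
python3 -m handwheel '[[-0.003,0.02,0,0],[-0.004,0.041,0.001,0],[-0.004,0.041,0.04,0],[-0.004,0.041,0.07,0],[-0.004,0.041,0.07,0]]'; python3 w.py chest -41 -76.5 52 x;
```

```text
cap [-39.8 -81.   86. ]
face [-48.6 -83.9  36. ]
ear [-14.6 -75.6  36. ]
corner [ -99.1 -118.3  100. ]
clock: 27.6
eef_pos: [582.6, 65.7, 79.1]
eef_rot: [-3.125, -0.023, 2.508]
wrist_force: [-0.1, -0.6, 0.6]
finger_gap: 40.4
[585.4  66.8  52. ] (array([-0.0022,  0.0031,  0.027 ]), 'turn', np.float64(0.07))
t 27.6 [582.6  65.7  79.1] gap 40.4 F [-0.1 -0.6  0.6] j [ 0.05  0.53  1.52  0.    1.11 -0.89]
```

```bash
python3 -m handwheel '[[-0.004,0.002,0.015,0],[-0.004,0.002,0.025,0],[-0.004,0.002,0.025,0]]';python3 -m handwheel '[[0,0,0,0],[0,0,0,0],[0,0,0,0],[0,0,0,0]]' 1 30; python3 -m handwheel '[[0,0,-0.03,0],[0,0,-0.08,0],[0,0,-0.1,0],[0,0,-0.1,0]]'; python3 w.py caddy -42 34 160 x
```

```text
clock: 27.98
eef_pos: [586.0, 64.8, 53.4]
eef_rot: [-3.124, -0.023, 2.508]
wrist_force: [-0.6, 0.3, 0.3]
finger_gap: 40.6
clock: 28.48
eef_pos: [586.2, 64.8, 53.8]
eef_rot: [-3.124, -0.023, 2.508]
wrist_force: [0.4, 0.4, 2.6]
finger_gap: 25.1
clock: 28.98
eef_pos: [589.6, 64.9, 154.9]
eef_rot: [-3.126, -0.021, 2.508]
wrist_force: [-0.1, 0.2, -1.7]
finger_gap: 25.0
[ 374.4 -156.4  160. ] (array([ 0.0426, -0.3058,  0.0006]), 'turn', np.float64(39.8))
t 28.975 [589.6  64.9 154.9] gap 25.0 F [-0.1  0.2 -1.7] j [ 0.05  0.46  1.44  0.    1.27 -0.89]
```

```bash
python3 -m handwheel '[[0.005,-0.05,0,9],[0.015,-0.105,0,19],[0.025,-0.16,0,29],[0.03,-0.21,0,39],[0.038,-0.26,-0.002,48]]'; python3 w.py caddy -42 34 160 x
```

```text
clock: 29.6
eef_pos: [403.3, -122.9, 160.4]
eef_rot: [-3.114, -0.003, 1.665]
wrist_force: [0.6, -0.6, -0.2]
finger_gap: 24.9
[ 374.4 -156.4  160. ] (array([-0.0306, -0.0319,  0.0012]), 'turn', np.float64(-8.5))
t 29.6 [ 403.3 -122.9  160.4] gap 24.9 F [ 0.6 -0.6 -0.2] j [-0.38  0.08  1.91 -0.01  1.17 -0.47]
```

```bash
python3 -m handwheel '[[-0.02,-0.02,0,0],[-0.031,-0.032,0,0],[-0.031,-0.032,0,0],[-0.031,-0.032,0,0]]'; python3 chw.py; python3 w.py caddy -42 34 36 x
```

```text
clock: 30.1
eef_pos: [374.5, -156.3, 160.6]
eef_rot: [-3.113, -0.004, 1.666]
wrist_force: [0.1, -0.5, -1.2]
finger_gap: 24.5
exp box [349. 212.] [396. 252.] area 1606 brown inside 1077
[[359, 213, 54, 39, 1172], [161, 373, 302, 21, 2533]]
[ 374.4 -156.4   36. ] (array([-0.0005,  0.0033,  0.1246]), 'turn', np.float64(-8.48))
t 30.15 [ 374.6 -156.3  160.7] gap 25.0 F [ 0.5  0.3 -1.5] j [-0.48  0.05  1.95 -0.01  1.17 -0.57]
```

View pics/last.png

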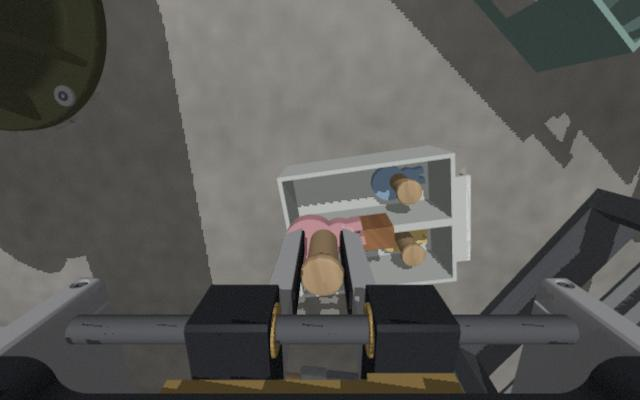

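```bash
python3 -m handwheel '[[-0.001,0.003,0.04,0],[-0.001,0.003,0.08,0],[-0.001,0.003,0.107,0],[-0.001,0.003,0.122,0],[-0.001,0.003,0.125,0]]';python3 -m handwheel '[[0,0,0.001,0],[0,0,0.0025,0]]';python3 w.py caddy -42 34 36 x
```

```text
clock: 30.78
eef_pos: [373.9, -156.2, 34.8]
eef_rot: [-3.111, -0.005, 1.667]
wrist_force: [-0.8, 0.9, -0.8]
finger_gap: 24.8
clock: 31.02
eef_pos: [374.5, -156.7, 33.5]
eef_rot: [-3.112, -0.003, 1.668]
wrist_force: [-10.5, -3.7, 26.9]
finger_gap: 24.8
[ 374.4 -156.4   36. ] (array([ 0.0003, -0.0002, -0.0025]), 'turn', np.float64(-8.38))
t 31.025 [ 374.5 -156.7   33.5] gap 24.8 F [-10.5  -3.7  26.9] j [-0.48  0.27  2.05 -0.02  0.85 -0.56]
```

```bash
python3 -m handwheel '[[0,0,-0.001,0],[0,0,-0.001,0],[0,0,-0.001,0],[0,0,-0.04,0],[0,0,-0.09,0]]' 0.57; python3 -m handwheel '[[0,0,-0.03,0],[0,0,-0.06,9],[0,0,-0.06,18],[0,0,-0.06,28],[0,0,-0.06,38]]'; python3 -m handwheel '[[0,0,0,10],[0,0,0,20],[0,0,0,30],[0,0,0,40],[0,0,0,43]]';python3 w.py caddy 0 0 170 y
```

```text
clock: 31.65
eef_pos: [376.5, -156.4, 124.0]
eef_rot: [-3.11, -0.004, 1.667]
wrist_force: [1.2, 0.0, 0.3]
finger_gap: 40.7
clock: 32.28
eef_pos: [378.4, -156.4, 183.9]
eef_rot: [-3.114, 0.016, 0.999]
wrist_force: [0.6, 0.5, -0.1]
finger_gap: 40.5
clock: 32.9
eef_pos: [378.4, -156.3, 183.9]
eef_rot: [-3.133, 0.03, 0.245]
wrist_force: [0.1, -0.5, -0.3]
finger_gap: 40.6
[ 423.3 -179.3  170. ] (array([0.0385, 0.0333, 0.0125]), 'turn', np.float64(0.08))
t 32.9 [ 378.4 -156.3  183.9] gap 40.6 F [ 0.1 -0.5 -0.3] j [-0.47  0.03  1.91 -0.01  1.23  0.86]
```

```bash
python3 -m handwheel '[[0.02,0.02,0.005,0],[0.038,0.033,0.012,0],[0.038,0.033,0.012,0],[0.038,0.033,0.012,0]]'; python3 chw.py; python3 w.py caddy 0 0 63 y
```

```text
clock: 33.4
eef_pos: [422.3, -178.8, 170.5]
eef_rot: [-3.132, 0.031, 0.245]
wrist_force: [-0.1, -0.1, -0.1]
finger_gap: 40.6
exp box [312. 173.] [336. 223.] area 1206 brown inside 1034
[[287, 175, 49, 61, 1244], [480, 273, 36, 42, 318], [191, 373, 303, 21, 2809]]
[ 423.3 -179.3   63. ] (array([0.0041, 0.0016, 0.1076]), 'turn', np.float64(0.08))
t 33.45 [ 422.3 -178.9  170.7] gap 40.6 F [0.2 0.1 0.2] j [-0.47  0.16  1.8  -0.01  1.21  0.86]
```

```bash
python3 -m handwheel '[[0.001,0.001,0.04,0],[0.002,0.001,0.08,0],[0.004,0.0015,0.107,0],[0.004,0.0015,0.107,0]]'; python3 w.py caddy 0 0 63 y;python3 -m handwheel '[[0,0,0,0],[0,0,0,0],[0,0,0,0],[0,0,0,0]]' 1 60; python3 w.py caddy 0 0 63 y
```

```text
clock: 33.95
eef_pos: [422.1, -178.7, 62.8]
eef_rot: [-3.131, 0.032, 0.245]
wrist_force: [-0.8, 0.8, 1.1]
finger_gap: 40.4
[ 423.3 -179.3   63. ] (array([ 0.001 ,  0.0009, -0.0002]), 'turn', np.float64(0.08))
t 33.95 [ 422.1 -178.7   62.8] gap 40.4 F [-0.8  0.8  1.1] j [-0.47  0.31  1.9  -0.02  0.96  0.86]
clock: 34.45
eef_pos: [422.7, -179.1, 64.2]
eef_rot: [-3.133, 0.031, 0.245]
wrist_force: [-2.2, 1.4, 8.5]
finger_gap: 21.8
[ 423.3 -179.3   63. ] (array([0.0006, 0.0003, 0.0012]), 'turn', np.float64(0.1))
t 34.45 [ 422.7 -179.1   64.2] gap 21.8 F [-2.2  1.4  8.5] j [-0.47  0.31  1.9  -0.02  0.96  0.86]
```

```bash
python3 - <<'E'
import cv2,numpy as np
a=cv2.imread("pics/top0.png")[125:200,380:496];b=cv2.imread("pics/side0.png")[205:340,348:396]
A=cv2.resize(a,None,fx=5,fy=5,interpolation=cv2.INTER_CUBIC);B=cv2.resize(b,None,fx=4.4,fy=4.4,interpolation=cv2.INTER_CUBIC)
o=np.zeros((600,A.shape[1]+B.shape[1],3),np.uint8);o[:A.shape[0],:A.shape[1]]=A;o[:B.shape[0],A.shape[1]:]=B
o=np.clip(o.astype(float)*1.8,0,255).astype(np.uint8)
cv2.imwrite("pics/rk.png",o);print(o.shape,A.shape,B.shape)
E
```

```text
(600, 791, 3) (375, 580, 3) (594, 211, 3)
```

View pics/rk.png

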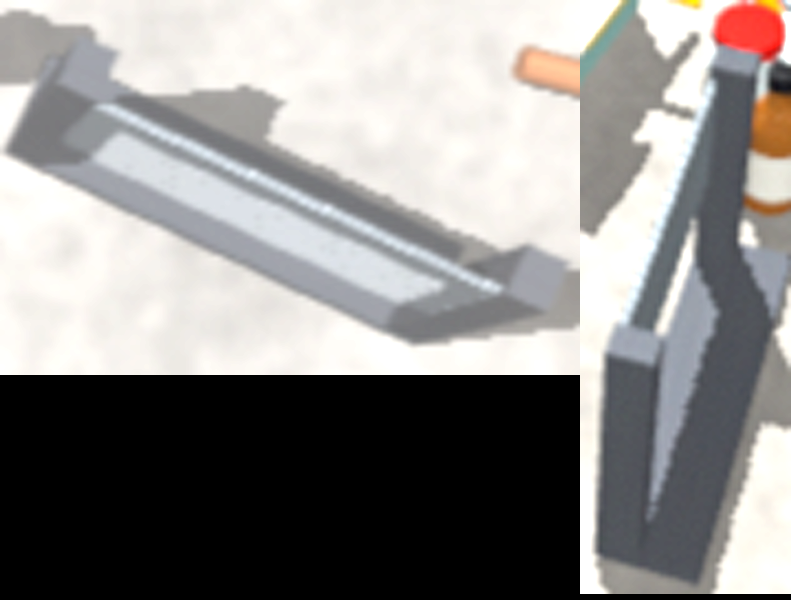

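```bash
python3 - <<'E'
from px import *
T=lambda u,v:np.array([380+u/5-.4,125+v/5-.4]);S=lambda u,v:np.array([348+(u-580)/4.4-.4,205+v/4.4-.4])
t=[("top",(0,120,190),T(98,104)),("top",(0,-120,190),T(500,290))];s=[("side",(0,120,190),S(713,86)),("side",(0,-120,190),S(627,322))]
for o in (t,s,t+s):
    w,r=fit(o,[640,-255,-.45]);print(w.round(3),np.degrees(w[2]).round(2),r.round(1).tolist())
d=dict(p);d["rack"]=w;np.savez("poses.npz",**d)
E
python3 -m handwheel '[[0,0,-0.02,0],[0,0,-0.05,0],[0,0,-0.1,0],[0,0,-0.15,0],[0,0,-0.186,0]]';python3 w.py rack -130 0 250 y
```

```text
[ 6.35001e+02 -2.54191e+02 -4.47000e-01] -25.61 [[-0.5, -0.2], [0.4, 0.2]]
[ 6.40646e+02 -2.48074e+02 -4.35000e-01] -24.94 [[0.2, -3.6], [-0.2, 1.0]]
[ 6.36817e+02 -2.54212e+02 -4.45000e-01] -25.5 [[-0.5, -0.8], [0.5, -0.6], [-0.2, -2.0], [-1.6, 2.9]]
clock: 35.08
eef_pos: [428.5, -179.2, 252.4]
eef_rot: [-3.134, 0.03, 0.245]
wrist_force: [0.6, -1.0, -5.7]
finger_gap: 21.4
[ 519.5 -198.2  250. ] (array([ 0.0837,  0.0405, -0.0003]), 'turn', np.float64(39.53))
t 35.075 [ 428.5 -179.2  252.4] gap 21.4 F [ 0.6 -1.  -5.7] j [-0.47  0.09  1.68 -0.01  1.4   0.86]
```

```bash
python3 -m handwheel '[[0.018,0.01,0,9],[0.04,0.02,0,19],[0.06,0.03,0,29],[0.08,0.039,0,39.5],[0.084,0.0405,0,39.5]]';python3 -m handwheel '[[0,0,0,0],[0,0,0,0]]'; python3 w.py rack -95 0 252 y
```

```text
clock: 35.7
eef_pos: [520.0, -198.1, 249.0]
eef_rot: [3.129, 0.029, -0.444]
wrist_force: [-0.0, 0.3, -6.4]
finger_gap: 21.9
clock: 35.95
eef_pos: [519.5, -197.9, 249.2]
eef_rot: [3.129, 0.029, -0.442]
wrist_force: [1.0, -0.8, -4.6]
finger_gap: 21.7
[ 551.1 -213.3  252. ] (array([ 0.035 ,  0.0005, -0.0038]), 'turn', np.float64(0.22))
t 35.95 [ 519.5 -197.9  249.2] gap 21.7 F [ 1.  -0.8 -4.6] j [-0.42  0.31  1.43 -0.01  1.44  1.59]
```

```bash
python3 -m handwheel '[[0.012,0,-0.002,0],[0.025,0,-0.003,0],[0.035,0.0005,-0.004,0],[0.035,0.0005,-0.004,0]]'; python3 -m handwheel '[[0,0,0.01,0],[0,0,0.02,0],[0,0,0.03,0],[0,0,0.03,0]]'; python3 w.py rack -95 0 212 y; python3 -m handwheel '[[0,0,0.005,0],[0,0,0.01,0],[0,0,0.01,0]]';python3 w.py rack -95 0 205 y
```

```text
clock: 36.45
eef_pos: [551.4, -213.6, 251.9]
eef_rot: [3.129, 0.03, -0.441]
wrist_force: [0.1, 0.4, -5.4]
finger_gap: 21.8
clock: 36.95
eef_pos: [550.0, -213.4, 220.8]
eef_rot: [3.129, 0.031, -0.441]
wrist_force: [0.3, -0.6, -6.7]
finger_gap: 21.5
[ 551.1 -213.3  212. ] (array([ 0.0012, -0.0006,  0.0088]), 'turn', np.float64(0.24))
t 36.95 [ 550.  -213.4  220.8] gap 21.5 F [ 0.3 -0.6 -6.7] j [-0.43  0.4   1.37 -0.01  1.4   1.59]
clock: 37.33
eef_pos: [549.5, -213.3, 210.4]
eef_rot: [3.129, 0.032, -0.441]
wrist_force: [-0.4, -0.4, -5.3]
finger_gap: 21.6
[ 551.1 -213.3  205. ] (array([ 0.0016, -0.0008,  0.0054]), 'turn', np.float64(0.24))
t 37.325 [ 549.5 -213.3  210.4] gap 21.6 F [-0.4 -0.4 -5.3] j [-0.43  0.41  1.38 -0.01  1.38  1.59]
```

```bash
python3 -m handwheel '[[0.003,0,0.005,0],[0.005,0,0.01,0],[0.006,0,0.012,0]]';python3 w.py rack -89.5 0 188 y; python3 -m handwheel '[[0.0015,0,0.004,0],[0.002,0,0.007,0],[0.002,0,0.007,0]]';python3 w.py rack -89.5 0 188 y
```

```text
clock: 37.7
eef_pos: [554.5, -215.9, 197.6]
eef_rot: [3.129, 0.033, -0.441]
wrist_force: [0.2, 0.1, -5.1]
finger_gap: 21.4
[ 556.  -215.7  188. ] (array([ 0.0016, -0.001 ,  0.0096]), 'turn', np.float64(0.23))
t 37.7 [ 554.5 -215.9  197.6] gap 21.4 F [ 0.2  0.1 -5.1] j [-0.43  0.43  1.38 -0.01  1.36  1.59]
clock: 38.08
eef_pos: [556.0, -216.7, 190.3]
eef_rot: [3.129, 0.033, -0.441]
wrist_force: [-0.1, 0.8, -5.5]
finger_gap: 22.0
[ 556.  -215.7  188. ] (array([-0.0003, -0.0009,  0.0023]), 'turn', np.float64(0.23))
t 38.075 [ 556.  -216.7  190.3] gap 22.0 F [-0.1  0.8 -5.5] j [-0.43  0.44  1.38 -0.01  1.35  1.59]
```

```bash
python3 -m handwheel '[[0,0,0.002,0],[0,0,0.003,0],[0,0,0.003,0]]';python3 -m handwheel '[[0,0,0.001,0],[0,0,0.0025,0],[0,0,0.0025,0]]';python3 w.py rack -89.5 0 188 y
```

```text
clock: 38.45
eef_pos: [556.2, -216.8, 188.2]
eef_rot: [3.129, 0.032, -0.441]
wrist_force: [-2.7, 0.3, 3.2]
finger_gap: 21.8
clock: 38.83
eef_pos: [556.2, -216.3, 186.6]
eef_rot: [3.13, 0.031, -0.441]
wrist_force: [-4.9, 5.6, 7.9]
finger_gap: 21.4
[ 556.  -215.7  188. ] (array([-0.0005, -0.0005, -0.0014]), 'turn', np.float64(0.23))
t 38.825 [ 556.2 -216.3  186.6] gap 21.4 F [-4.9  5.6  7.9] j [-0.43  0.44  1.39 -0.01  1.34  1.59]
```

```bash
python3 -m handwheel '[[-0.003,0,0,0],[-0.006,0,0,0],[-0.006,0,0,0]]';python3 -m handwheel '[[0.005,0,0,0],[0.005,0,0,0]]';python3 w.py rack -89.5 0 188 y
```

```text
clock: 39.2
eef_pos: [553.4, -214.5, 186.6]
eef_rot: [3.131, 0.023, -0.442]
wrist_force: [27.6, -8.8, -11.3]
finger_gap: 21.7
clock: 39.45
eef_pos: [556.5, -215.7, 186.6]
eef_rot: [3.131, 0.028, -0.442]
wrist_force: [-14.4, 8.5, 10.9]
finger_gap: 21.7
[ 556.  -215.7  188. ] (array([-0.0005,  0.0002, -0.0014]), 'turn', np.float64(0.19))
t 39.45 [ 556.5 -215.7  186.6] gap 21.7 F [-14.4   8.5  10.9] j [-0.43  0.44  1.39 -0.01  1.34  1.59]
```

```bash
python3 -m handwheel '[[-0.0015,0,0,0],[-0.0015,0,0,0]]' - 15;python3 -m handwheel '[[0,0,0,0],[0,0,0,0],[0,0,0,0],[0,0,0,0]]' 0.57;python3 -m handwheel '[[0,0,-0.02,0],[0,0,-0.05,0],[0,0,-0.09,0],[0,0,-0.13,0],[0,0,-0.17,0]]'; python3 -m handwheel '[[0,0,-0.03,0],[-0.05,0,-0.04,0],[-0.1,0,-0.04,0],[-0.1,0,-0.04,0]]'; python3 - <<'E'
from h import *
np.save("wc.npy",cams.get_calibration("wrist"),allow_pickle=True)
a=cams.camera("wrist")[:,:,::-1];b=cams.camera("side")[:,:,::-1];cv2.imwrite("pics/w9.png",a);cv2.imwrite("pics/s9.png",b)
cv2.imwrite("pics/m9.png",np.vstack([cv2.resize(b[150:340,230:440],(440,398)),cv2.resize(a,(440,275))])[:600])
E
python3 w.py chest 52 0 395 x
```

```text
clock: 39.7
eef_pos: [554.9, -214.9, 186.2]
eef_rot: [3.131, 0.029, -0.442]
wrist_force: [-1.6, -0.1, -2.9]
finger_gap: 21.8
clock: 40.2
eef_pos: [554.9, -215.0, 186.3]
eef_rot: [3.131, 0.029, -0.442]
wrist_force: [0.1, -0.2, -0.6]
finger_gap: 40.3
clock: 40.83
eef_pos: [560.0, -215.4, 357.6]
eef_rot: [3.131, 0.029, -0.442]
wrist_force: [0.6, 0.1, -0.2]
finger_gap: 40.8
clock: 41.32
eef_pos: [469.0, -171.8, 401.9]
eef_rot: [3.131, 0.027, -0.442]
wrist_force: [0.4, 0.0, 1.1]
finger_gap: 40.4
[578.9 187.1 395. ] (array([-0.0563, -0.3715,  0.0037]), 'turn', np.float64(11.02))
t 41.425 [ 471.  -172.9  401. ] gap 40.5 F [ 0.6 -0.  -0.1] j [-0.42  0.14  1.29 -0.01  1.74  1.59]
```

```bash
python3 - <<'E'
from px import *
for n,f,c in [("side","s9",None),("wrist","w9",np.load("wc.npy",allow_pickle=True).item())]:
    im=cv2.imread(f"pics/{f}.png")[:,:,::-1].astype(float);m=(im[...,0]>1.35*im[...,2])&(im[...,0]>im[...,1]*1.2)
    L=[[-89+x,y,z+124] for x in(-20,20) for y in(-11,11) for z in (50,89)]
    e=proj(n,at(p["rack"],L),c);print(n,e.min(0).round(),e.max(0).round())
    nn,l,s,k=cv2.connectedComponentsWithStats(m.astype(np.uint8));print([s[i].tolist() for i in range(1,nn) if s[i,4]>20 and abs(k[i]-e.mean(0)).max()<60])
E
python3 - <<'E'
# side: rim corner check by white mask extents
from px import *
im=cv2.imread("pics/s9.png")[:,:,::-1].astype(int)
L=[[-89+x,y,z+124] for x in(-84,84) for y in(-68,68) for z in (0,70)]
e=proj("side",at(p["rack"],L));print("exp hull",e.round().tolist())
w=(im.min(2)>150)&((im.max(2)-im.min(2))<25)
n,l,s,k=cv2.connectedComponentsWithStats(w.astype(np.uint8));print([s[i].tolist() for i in range(1,n) if s[i,4]>60 and abs(k[i]-e.mean(0)).max()<60])
E
```

```text
side [330. 232.] [346. 251.]
[[348, 180, 21, 36, 72], [378, 196, 17, 23, 243], [386, 225, 14, 16, 170], [321, 231, 8, 8, 43], [329, 234, 16, 17, 213], [349, 234, 8, 10, 60], [385, 249, 13, 5, 35], [343, 251, 8, 10, 59]]
wrist [313.  80.] [332. 116.]
[[314, 85, 18, 34, 574], [293, 125, 15, 12, 38], [290, 141, 17, 8, 26]]
exp hull [[303.0, 268.0], [302.0, 251.0], [318.0, 237.0], [318.0, 220.0], [359.0, 282.0], [360.0, 265.0], [371.0, 249.0], [372.0, 232.0]]
[]
```

```bash
python3 -m handwheel '[[0,0,0,-10],[0,0,0,-20],[0,0,0,-30],[0,0,0,-40],[0,0,0,-50]]';python3 -m handwheel '[[0,0,0,-10],[0,0,0,-20],[0,0,0,-30],[0,0,0,-40],[0,0,0,-50]]';python3 -m handwheel '[[0,0,0,-10],[0,0,0,-20],[0,0,0,-30],[0,0,0,-40],[0,0,0,-50]]';python3 -m handwheel '[[0,0,0,-10],[0,0,0,-19],[0,0,0,-19]]';python3 w.py chest 50 0 400 x
```

```text
clock: 42.05
eef_pos: [472.0, -173.4, 400.3]
eef_rot: [-3.126, 0.026, 0.437]
wrist_force: [-0.5, 0.0, 0.2]
finger_gap: 40.6
clock: 42.68
eef_pos: [473.1, -173.9, 399.6]
eef_rot: [-3.11, 0.005, 1.315]
wrist_force: [0.0, -0.5, -0.7]
finger_gap: 40.1
clock: 43.3
eef_pos: [474.1, -174.5, 398.9]
eef_rot: [-3.117, -0.022, 2.193]
wrist_force: [-0.7, 0.6, 0.2]
finger_gap: 40.4
clock: 43.68
eef_pos: [474.9, -174.9, 398.3]
eef_rot: [-3.126, -0.03, 2.523]
wrist_force: [-0.4, -0.3, -0.4]
finger_gap: 40.6
[577.7 185.5 400. ] (array([ 0.1251,  0.3533, -0.0036]), 'turn', np.float64(0.92))
t 43.675 [ 474.9 -174.9  398.3] gap 40.6 F [-0.4 -0.3 -0.4] j [-0.42  0.15  1.28 -0.01  1.74 -1.37]
```

```bash
python3 -m handwheel '[[0.02,0.055,0,1],[0.04,0.11,0,1],[0.06,0.165,0,1],[0.08,0.22,0,1],[0.095,0.27,0,1]]';python3 -m handwheel '[[0.015,0.04,0,0],[0.03,0.08,0,0],[0.03,0.083,0,0],[0.03,0.083,0,0]]'; python3 w.py chest 50 0 332 x
```

```text
clock: 44.3
eef_pos: [554.6, 102.3, 396.5]
eef_rot: [-3.125, -0.03, 2.502]
wrist_force: [0.2, -0.9, -0.1]
finger_gap: 40.4
clock: 44.8
eef_pos: [580.4, 186.5, 395.5]
eef_rot: [-3.124, -0.03, 2.5]
wrist_force: [-0.9, 0.1, -0.2]
finger_gap: 40.5
[577.7 185.5 332. ] (array([-0.0003, -0.0014,  0.0635]), 'turn', np.float64(-0.43))
t 44.8 [580.4 186.5 395.5] gap 40.5 F [-0.9  0.1 -0.2] j [ 0.25  0.41  0.96  0.01  1.8  -0.68]
```

```bash
python3 -m handwheel '[[0,-0.001,0.03,0],[0,-0.001,0.063,0],[0,-0.001,0.063,0]]';python3 -m handwheel '[[0,0,0,0],[0,0,0,0],[0,0,0,0],[0,0,0,0]]' 1 35; for a in "70 0 335" "95 0 336.5" "119 0 335" "142 0 332";do python3 w.py chest $a x|head -1;done
```

```text
clock: 45.18
eef_pos: [577.2, 184.7, 331.0]
eef_rot: [-3.121, -0.032, 2.497]
wrist_force: [-1.0, -0.3, 0.6]
finger_gap: 40.6
clock: 45.68
eef_pos: [577.8, 185.0, 331.8]
eef_rot: [-3.124, -0.03, 2.497]
wrist_force: [4.5, 2.8, 0.9]
finger_gap: 13.2
[589.5 201.6 335. ] (array([ 0.0007,  0.0202, -0.0035]), 'turn', np.float64(-0.57))
[604.4 221.7 336.5] (array([ 0.001 ,  0.0452, -0.0055]), 'turn', np.float64(-0.57))
[618.6 241.1 335. ] (array([ 0.0012,  0.0692, -0.0044]), 'turn', np.float64(-0.57))
[632.2 259.6 332. ] (array([ 0.0014,  0.0923, -0.0018]), 'turn', np.float64(-0.57))
```

```bash
python3 -m handwheel '[[0,0.02,-0.003,0],[0,0.045,-0.005,0],[0,0.069,-0.004,0],[0,0.09,-0.002,0],[0,0.09,-0.002,0]]';python3 -m handwheel '[[0,0,0,0]]';python3 w.py chest 142 0 332 x;python3 -m handwheel '[[0,0,0,0],[0,0,0,0],[0,0,0,0],[0,0,-0.03,0],[0,0,-0.06,0]]' 0.5;python3 w.py chest 8.5 -187 392 x
```

```text
clock: 46.3
eef_pos: [632.3, 258.3, 332.4]
eef_rot: [-3.125, -0.03, 2.499]
wrist_force: [-1.0, 2.1, 2.3]
finger_gap: 13.1
clock: 46.42
eef_pos: [632.3, 258.4, 332.5]
eef_rot: [-3.125, -0.03, 2.499]
wrist_force: [-0.8, -0.4, -2.5]
finger_gap: 13.1
[632.2 259.6 332. ] (array([0.0008, 0.0009, 0.0005]), 'turn', np.float64(-0.47))
t 46.425 [632.3 258.4 332.5] gap 13.1 F [-0.8 -0.4 -2.5] j [ 0.33  0.6   0.82  0.02  1.75 -0.6 ]
clock: 47.05
eef_pos: [634.2, 257.9, 393.4]
eef_rot: [-3.125, -0.03, 2.499]
wrist_force: [-0.1, 0.7, 0.1]
finger_gap: 47.0
[703.8  41.3 392. ] (array([-0.1855, -0.1317, -0.002 ]), 'turn', np.float64(-0.49))
t 47.05 [634.2 257.9 393.4] gap 47.0 F [-0.1  0.7  0.1] j [ 0.33  0.64  0.63  0.02  1.9  -0.6 ]
```

```bash
python3 -m handwheel '[[-0.04,-0.03,0,2],[-0.085,-0.06,0,4],[-0.13,-0.095,0,6],[-0.17,-0.12,0,8],[-0.186,-0.132,0,8]]' 0.6;python3 -m handwheel '[[0,0,0.04,0],[0,0,0.09,0],[0,0,0.14,0],[0,0,0.14,0],[0,0,0.14,0]]'; python3 w.py chest 8.5 -187 139 x
```

```text
clock: 47.68
eef_pos: [704.4, 38.2, 389.4]
eef_rot: [-3.12, -0.028, 2.356]
wrist_force: [0.2, 1.3, -0.0]
finger_gap: 37.9
clock: 48.3
eef_pos: [700.1, 39.3, 252.5]
eef_rot: [-3.123, -0.026, 2.357]
wrist_force: [-0.2, -0.6, -0.2]
finger_gap: 37.3
[703.8  41.3 139. ] (array([-0.0041,  0.0062,  0.1133]), 'turn', np.float64(-8.59))
t 48.3 [700.1  39.3 252.5] gap 37.3 F [-0.2 -0.6 -0.2] j [ 0.    0.66  0.91  0.    1.6  -0.78]
```

```bash
python3 -m handwheel '[[-0.002,0.004,0.04,0],[-0.004,0.006,0.085,0],[-0.004,0.006,0.113,0],[-0.004,0.006,0.113,0]]';python3 -m handwheel '[[0,0,0,0],[0,0,0,0],[0,0,0,0],[0,0,0,0]]' 1 25;python3 w.py chest 8.5 -187 139 x; python3 -m handwheel '[[0.002,0.0135,0.014,0],[0.0036,0.0236,0.031,0],[0.0045,0.03,0.05,0],[0.005,0.032,0.069,0],[0.005,0.032,0.072,0]]';python3 -m handwheel '[[0,0,0,0],[0,0,0.001,0]]';python3 w.py chest 40.5 -187 69 x
```

```text
clock: 48.8
eef_pos: [703.9, 41.4, 139.8]
eef_rot: [-3.122, -0.026, 2.358]
wrist_force: [0.6, -0.4, 1.3]
finger_gap: 37.8
clock: 49.3
eef_pos: [704.5, 41.5, 141.0]
eef_rot: [-3.124, -0.024, 2.358]
wrist_force: [3.0, 0.7, 5.6]
finger_gap: 13.5
[703.8  41.3 139. ] (array([ 0.0003, -0.0007,  0.0021]), 'turn', np.float64(-8.56))
t 49.3 [704.5  41.5 141. ] gap 13.5 F [3.  0.7 5.6] j [ 0.01  0.73  1.05  0.01  1.39 -0.78]
clock: 49.92
eef_pos: [722.0, 67.6, 67.4]
eef_rot: [-3.124, -0.023, 2.358]
wrist_force: [1.2, -6.2, 11.5]
finger_gap: 13.6
clock: 50.18
eef_pos: [722.2, 67.4, 67.1]
eef_rot: [-3.123, -0.022, 2.358]
wrist_force: [-8.2, -5.2, 19.0]
finger_gap: 13.6
[722.7  67.1  69. ] (array([-0.0006,  0.0001, -0.0019]), 'turn', np.float64(-8.56))
t 50.175 [722.2  67.4  67.1] gap 13.6 F [-8.2 -5.2 19. ] j [ 0.04  0.84  1.03  0.    1.3  -0.75]
```

```bash
python3 -m handwheel '[[0,0,-0.001,0],[0,0,-0.001,0],[0,0,-0.03,0],[0,0,-0.08,0],[0,0,-0.13,0]]' 0.6; python3 - <<'E'
from px import *
c=cams.get_calibration("wrist");im=cams.camera("wrist");cv2.imwrite("pics/w10.png",im[:,:,::-1])
h=cv2.cvtColor(im,cv2.COLOR_RGB2HSV);m=cv2.inRange(h,(20,130,80),(32,255,255))
n,l,s,k=cv2.connectedComponentsWithStats(m);
for i in range(1,n):
    if s[i,4]>100:
        v,u=np.where(l==i);print(s[i].tolist(),"left",[u.min(),v[u==u.min()].mean()],"right",[u.max(),v[u==u.max()].mean()],"bottom",[u[v==v.max()].mean(),v.max()])
for th in (0,.03,.06,.1,.2): print(th,proj("wrist",at(p["chest"],[[-49.5,-138,80],[-49.5+183*np.cos(th),-138,80+183*np.sin(th)],[-49.5+90*np.cos(th),-198,80+90*np.sin(th)]]),c).round(1).tolist())
E
python3 -m handwheel '[[0,0,-0.05,0],[0,0,-0.1,0],[0,0,-0.15,0],[0,0,-0.19,0],[0,0,-0.2,-8]]';python3 w.py chest 142 0 394 x
```

```text
clock: 50.8
eef_pos: [725.7, 67.5, 197.6]
eef_rot: [-3.122, -0.023, 2.358]
wrist_force: [-0.4, 0.5, -0.7]
finger_gap: 37.2
[225, 133, 186, 76, 2584] left [np.int64(225), np.float64(165.0)] right [np.int64(410), np.float64(137.5)] bottom [np.float64(321.0), np.int64(208)]
0 [[230.4, 165.5], [405.7, 139.2], [323.6, 207.8]]
0.03 [[230.4, 165.5], [407.1, 139.6], [323.5, 208.5]]
0.06 [[230.4, 165.5], [408.4, 140.0], [323.4, 209.3]]
0.1 [[230.4, 165.5], [409.9, 140.6], [323.1, 210.4]]
0.2 [[230.4, 165.5], [412.6, 142.4], [321.6, 213.2]]
clock: 51.48
eef_pos: [729.7, 67.0, 405.7]
eef_rot: [-3.132, -0.018, 2.501]
wrist_force: [-0.7, -0.8, 3.3]
finger_gap: 37.9
[632.2 259.6 394. ] (array([0.1931, 0.0961, 0.0143]), 'turn', np.float64(-0.4))
t 51.475 [729.7  67.  405.7] gap 37.9 F [-0.7 -0.8  3.3] j [ 0.04  0.86  0.23  0.    2.07 -0.89]
```

```bash
python3 -m handwheel '[[0.04,0.02,0,0],[0.09,0.045,0.005,0],[0.14,0.07,0.01,0],[0.18,0.09,0.014,0],[0.193,0.096,0.014,0]]';python3 -m handwheel '[[0,0,0,0],[0,0,0,0]]';python3 w.py chest 142.5 0 333 x
```

```text
clock: 52.1
eef_pos: [631.0, 262.0, 393.6]
eef_rot: [-3.132, -0.019, 2.503]
wrist_force: [0.9, -0.7, -0.2]
finger_gap: 37.7
clock: 52.35
eef_pos: [631.7, 261.0, 393.2]
eef_rot: [-3.131, -0.019, 2.502]
wrist_force: [0.3, -0.6, -0.4]
finger_gap: 37.6
[632.5 260.  333. ] (array([-0.0023,  0.0003,  0.0602]), 'turn', np.float64(-0.3))
t 52.35 [631.7 261.  393.2] gap 37.6 F [ 0.3 -0.6 -0.4] j [ 0.33  0.62  0.66  0.01  1.88 -0.59]
```

```bash
python3 -m handwheel '[[-0.002,0,0.03,0],[-0.002,0,0.06,0],[-0.002,0,0.061,0]]';python3 -m handwheel '[[0,0,0,0],[0,0,0,0],[0,0,0,0],[0,0,0,0]]' 1 40; for a in "108.2 0 335.9" "71.5 0 334.2" "35.5 0 327.1" "0.9 0 314.6" "-31.4 0 297.2";do python3 w.py chest $a x|head -1;done
```

```text
clock: 52.72
eef_pos: [632.3, 258.6, 330.0]
eef_rot: [-3.128, -0.021, 2.501]
wrist_force: [0.2, 0.1, 0.6]
finger_gap: 37.4
clock: 53.22
eef_pos: [632.5, 258.6, 330.9]
eef_rot: [-3.129, -0.02, 2.501]
wrist_force: [2.5, -0.0, 4.7]
finger_gap: 12.8
[612.2 232.4 335.9] (array([ 0.0008, -0.0332, -0.0046]), 'turn', np.float64(-0.39))
[590.4 202.8 334.2] (array([ 0.0005, -0.0699, -0.0024]), 'turn', np.float64(-0.39))
[569.1 173.8 327.1] (array([ 0.0001, -0.1058,  0.0051]), 'turn', np.float64(-0.39))
[548.6 145.9 314.6] (array([-0.0004, -0.1403,  0.018 ]), 'turn', np.float64(-0.39))
[529.5 119.9 297.2] (array([-0.001 , -0.1724,  0.0358]), 'turn', np.float64(-0.39))
```

```bash
python3 -m handwheel '[[0,-0.033,-0.0046,0],[0,-0.07,-0.0025,0],[0,-0.106,0.005,0],[0,-0.14,0.018,0],[0,-0.1725,0.036,0]]'; for a in "-60.7 0 275.1" "-86.4 0 248.8" "-107.9 0 219.1" "-124.7 0 186.4" "-136.4 0 151.6";do python3 w.py chest $a x|head -1;done
```

```text
clock: 53.85
eef_pos: [528.6, 119.2, 297.5]
eef_rot: [-3.131, -0.017, 2.5]
wrist_force: [14.1, -3.6, -6.5]
finger_gap: 12.7
[512.1  96.3 275.1] (array([-0.0009, -0.0279,  0.0227]), 'turn', np.float64(-0.42))
[496.9  75.6 248.8] (array([-0.0015, -0.0534,  0.0493]), 'turn', np.float64(-0.42))
[484.2  58.2 219.1] (array([-0.0022, -0.0746,  0.0792]), 'turn', np.float64(-0.42))
[474.2  44.7 186.4] (array([-0.0029, -0.091 ,  0.112 ]), 'turn', np.float64(-0.42))
[467.3  35.3 151.6] (array([-0.0036, -0.1024,  0.147 ]), 'turn', np.float64(-0.42))
```

```bash
python3 -m handwheel '[[0,-0.028,0.0225,0],[-0.001,-0.0535,0.049,0],[-0.001,-0.0745,0.079,0],[-0.001,-0.091,0.112,0],[-0.001,-0.1025,0.147,0]]'; for a in "-142.8 0 115.5" "-144 0 91" ;do python3 w.py chest $a x;done
```

```text
clock: 54.48
eef_pos: [465.2, 34.9, 151.4]
eef_rot: [-3.131, -0.014, 2.5]
wrist_force: [12.2, -3.9, -1.3]
finger_gap: 12.6
[463.5  30.1 115.5] (array([-0.002 , -0.0045,  0.036 ]), 'turn', np.float64(-0.44))
t 54.475 [465.2  34.9 151.4] gap 12.6 F [12.2 -3.9 -1.3] j [-0.    0.19  1.81 -0.    1.16 -0.93]
[462.8  29.2  91. ] (array([-0.0024, -0.0054,  0.0605]), 'turn', np.float64(-0.44))
t 54.475 [465.2  34.9 151.4] gap 12.6 F [12.2 -3.9 -1.3] j [-0.    0.19  1.81 -0.    1.16 -0.93]
```

```bash
python3 -m handwheel '[[-0.001,-0.003,0.02,0],[-0.0015,-0.0045,0.038,0],[-0.0015,-0.005,0.05,0],[-0.0015,-0.005,0.058,0],[-0.0015,-0.005,0.06,0]]';python3 -m handwheel '[[0,0,0.001,0],[0,0,0.002,0]]';python3 w.py chest -144 0 91 x
```

```text
clock: 55.1
eef_pos: [460.6, 28.6, 91.7]
eef_rot: [-3.125, -0.016, 2.5]
wrist_force: [-22.8, -15.1, 31.3]
finger_gap: 12.5
clock: 55.35
eef_pos: [460.6, 28.5, 91.6]
eef_rot: [-3.125, -0.016, 2.5]
wrist_force: [-16.9, -1.9, 36.8]
finger_gap: 12.6
[462.8  29.2  91. ] (array([-0.0013,  0.0018,  0.0005]), 'turn', np.float64(-0.4))
t 55.35 [460.6  28.5  91.6] gap 12.6 F [-16.9  -1.9  36.8] j [-0.02  0.27  1.88 -0.    1.02 -0.94]
```

```bash
python3 -m handwheel '[[0,0.001,-0.001,0],[0,0.001,-0.001,0]]';python3 -m handwheel '[[0,0,0,0],[0,0,0,0],[0,0,0,0],[0,0,0,0]]' 0.57;python3 -m handwheel '[[0,0,-0.03,0],[0,0,-0.08,0],[0,0,-0.13,0],[0,0,-0.18,0],[0,0,-0.23,0]]';python3 -m handwheel '[[0.05,-0.02,-0.02,0],[0.1,-0.04,-0.02,0],[0.15,-0.06,-0.02,0],[0.2,-0.08,-0.02,0],[0.24,-0.1,-0.02,0]]';python3 -m handwheel '[[0.04,0,0,0],[0.08,0,0,0],[0.08,0,0,0]]';python3 - <<'E'
from h import *
a=cams.camera("top")[:,:,::-1];b=cams.camera("side")[:,:,::-1]
cv2.imwrite("pics/fin.png",np.vstack([cv2.resize(a[70:300,130:520],None,fx=1.35,fy=1.35),cv2.resize(b[110:330,190:440],(526,285))[:, :526]]) if 0 else np.hstack([cv2.resize(a[80:300,140:500],(420,257)),cv2.resize(b[140:340,225:425],(360,360))[:257]]) if 0 else np.vstack([cv2.resize(a[80:300,140:510],(500,297)),cv2.resize(b[130:330,190:440],(500,297)) if 0 else cv2.resize(b[130:290,170:440],(500,297))]))
E
python3 w.py w 300 300 300
```

```text
clock: 55.6
eef_pos: [460.4, 28.6, 92.4]
eef_rot: [-3.123, -0.017, 2.501]
wrist_force: [-4.4, -8.7, -1.5]
finger_gap: 12.9
clock: 56.1
eef_pos: [460.5, 28.7, 92.5]
eef_rot: [-3.123, -0.017, 2.501]
wrist_force: [0.3, 0.1, 0.0]
finger_gap: 39.8
clock: 56.72
eef_pos: [465.9, 29.9, 324.2]
eef_rot: [-3.123, -0.017, 2.501]
wrist_force: [1.1, 0.0, -0.3]
finger_gap: 40.5
clock: 57.35
eef_pos: [212.5, 93.4, 350.0]
eef_rot: [-3.124, -0.016, 2.501]
wrist_force: [0.3, -0.0, 0.2]
finger_gap: 40.4
clock: 57.72
eef_pos: [146.8, 142.2, 351.7]
eef_rot: [-3.126, -0.016, 2.507]
wrist_force: [0.2, -0.8, -0.1]
finger_gap: 40.4
[300. 300. 300.] [-0.0278  0.2187  0.0472]
t 57.825 [148.4 141.2 351.4] gap 40.2 F [-0.2  1.1  0.3] j [ 0.57 -0.6   1.99  0.01  1.78 -0.36]
```

View pics/fin.png

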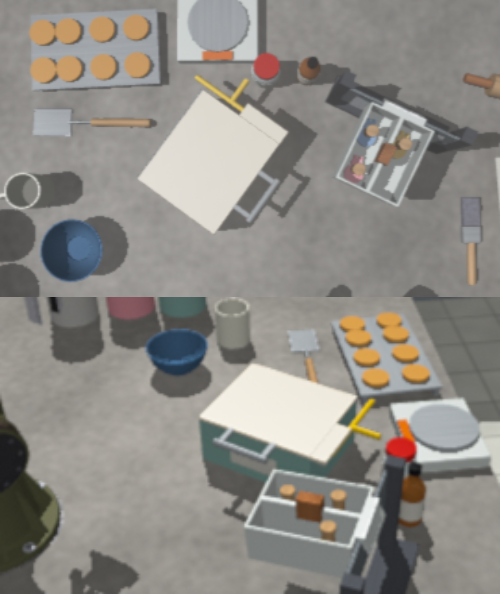

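```bash
python3 - <<'E'
from px import *
a=cv2.imread("pics/top0.png")[:,:,::-1];b=cams.camera("top")
for n,(x,y,w,h) in dict(jar=(325,115,24,28),van=(358,118,22,26),lid_stay=(240,130,100,125),stay=(280,130,45,35),spat=(160,155,95,30),brush=(478,220,22,75),bowl=(168,240,50,50),mug=(135,205,38,35)).items():
    t=a[y:y+h,x:x+w];s=b[y-8:y+h+8,x-8:x+w+8];r=cv2.matchTemplate(s,t,cv2.TM_CCOEFF_NORMED);_,v,_,l=cv2.minMaxLoc(r);print(n,round(v,3),(l[0]-8,l[1]-8))
from cell import manip
print(manip.sign_off())
E
```

```text
jar 1.0 (0, 0)
van 1.0 (0, 0)
lid_stay 1.0 (0, 0)
stay 1.0 (0, 0)
spat 0.999 (0, 0)
brush 0.999 (0, 0)
bowl 1.0 (0, 0)
mug 1.0 (0, 0)
the job is handed in; nothing more can be done
None
```

The job is finished and handed in at about 58 s on the robot's clock, well inside the 210 s limit.

I threw the lid right back, raised the yellow stay fully and let the lid rest on it. I then moved the three stamps present (blue, yellow and pink; there was no lilac) into the caddy. The loaded caddy now hangs on the rail, the stay is folded down and the lid is shut.

**Caddy on the rail:** it took the weight at the expected height. A pull of about 29 N away from the rail was resisted, so the lip is caught. In the side picture the grip block sits within 2 pixels of where a level hang should put it, and the top picture shows all three stamps upright inside.

**Bin and bystanders:** the lid and stay match the opening top picture with no shift, and so do the jar, bottle, spatula, brush, bowl and mug.

**What did not go to plan:**
- **Rack position:** my first estimate was several millimetres off because I measured from the post centres. I corrected it to the plate before hanging the caddy.
- **Wrong row:** I typed one wrong transfer move while carrying the blue stamp, and the arm swung out towards the rail. The wrist force stayed under about 1 N, and nothing was disturbed.
- **Tool tilt:** the tool tilted by up to about 2 degrees during the run, which caused no trouble.
- **Known disturbances:** I saw no knock to the caddy and no grip slackening.

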